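Open a push-to-open counter bin and let its drop flap down

TASK

Open the white counter bin: push its wooden flap in until the touch latch behind the steel disc clicks, catch the flap on your fingers as it springs out, and let it down gently until it lies level at its stop. Do not force the latch or let the flap drop, leave it open, and do not disturb the jars on top.

Things in the scene. Friction and masses are not known exactly. Their poses are not given: they have to be found in the camera images.
- bin: White counter bin with a wooden drop flap as its front: 140 mm deep (its x), 320 wide (its y), 209 tall, fixed. Origin: centre of its underside. Its x points from front to back; the flap faces -x, 70 mm before the origin. Jars along the front of its top reach 314 mm: an upright gripper at the flap would hit them; one leaning back to the robot by 40 degrees clears them. In front the table is clear.
- flap (a joint): Flap angle in rad: 0 shut and flush, negative pushed in (firm stop at -0.06), pi/2 fully open: level at its stop, reaching out to the front. A push of 4 to 6 N near the top edge moves it in; the latch lets go at about -0.04. When let out again, a spring pusher throws it 0.2 rad open and its weight (about 2 N at the lip) drops it the rest, hardly braked. The latch does not catch again.
- flap_hinge (a point): Middle of the hinge line, at the lower edge of the flap's outer face, 62 mm above the table. The hinge line runs along the bin's y axis; below it is the white plinth, nowhere in front of it.
- flap_lip (a point): Middle of the upper edge of the flap's outer face. The flap is a board 294 mm wide, 134 mm from hinge line to lip, 12 mm thick, 0.35 kg. The lip is 196 mm above the table when shut; fully open it is 134 mm in front of the hinge and 62 mm above the table, with only air below.
- press_mark (a point): Centre of the inlaid steel disc, 18 mm across, on the flap's outer face, 20 mm below the lip, in front of the latch. It moves with the flap.
- jam_jar_mid (a point): Middle of a glass jam jar with a yellow lid, 60 mm across, 85 mm tall; it stands loose on the bin's top near the front edge. Leave alone.
- shaker_mid (a point): Middle of a clear shaker with a grey cap, 44 mm across, 90 mm tall; it stands loose on the bin's top near the front edge. Leave alone.
- sprinkle_a_mid (a point): Middle of a spice jar with a blue label and a black cap, 41 mm across, 105 mm tall; it stands loose on the bin's top near the front edge. Leave alone.
- sprinkle_b_mid (a point): Middle of a spice jar with a black label and a black cap, 41 mm across, 105 mm tall; it stands loose on the bin's top near the front edge. Leave alone.
Things that resemble listed ones, but are neither listed nor needed, are in the scene too. Leave any red look-alike of the part that bears shaker_mid alone.

How it is judged:
By the outcome, as a careful person would: the job done as asked, in the order asked, and still so for the second after the job is handed in, with the robot touching nothing.
It also fails if it takes over 40 s, if anything falls off the work surface, if the arm or the gripper's body presses on something with over 40 N, if the wrist force passes 120 N, or if a joint passes its speed limit or range.

ROBOT

A 6-joint arm with a two-finger parallel gripper is mounted at the origin on the work surface; the furniture and walls round the work are solid. World frame = base frame: x ahead of the robot, y to its left, z up, the work surface at z = 0. Lengths are in m, angles in rad, forces in N, time in s.
With the tool pointing down it reaches from about 0.35 to 0.875 m from the base axis. Payload 15.5 kg.
Tool frame: the origin (TCP) lies between the finger pads; the fingertips stand 11 mm ahead of it and the grasp point (between the pads) lies 8 mm behind it (robot.tip_extent is the distance from the TCP to the fingertips, in m); x points along the fingers, z is the direction in which the jaws open and shut, and the axes are right-handed (so a half turn about x gives the same grasp; the last joint's range is limited). The gripper opens to 85 mm and grips with 20 to 120 N. Pads are 22 mm wide; open, the fingers measure 114 mm over their backs; the gripper's body (76 mm by 85 mm) begins 54 mm behind the grasp point. The pads swing forward as they close: fully open they stand 13 mm farther back than shut.
Start: joints at [1.208, 0.494, 1.345, -0, 1.302, -0.096], TCP at [0.165, 0.603, 0.242] pointing down, gripper open.
Joint ranges: [-2.91, 2.91], [-0.82, 2.16], [0.22, 2.67], [-1.22, 4.37], [0.12, 2.79], [-3.08, 3.08]. Speed limits (rad/s): [1.89, 1.89, 2.57, 3.01, 3.01, 3.01].

INTERFACE

Orientations are given as [roll, pitch, yaw] about the fixed x, y, z axes, in that order (R = Rz(yaw) Ry(pitch) Rx(roll)).
In Python, from workcell import readout, viewer, sign_off, spot_in, outline_of, robot gives the robot as it stands.
- The arm moves only by the tool step_arm, never from a script. Its argument "deltas" is a list of rows, each a list of 3 entries, a list of its own where there are three numbers: the shift along the tool's x, y, z in mm, then the turn, a rotation vector about the tool's x, y, z in rad, then the gripper command: -1 is fully open, 1 is shut, values between are in proportion. A call has 1 to 5 rows; each row is the pose to reach, as a shift and turn from the pose commanded when the call began, along the tool's axes at that moment; what a row does not reach only later rows make up. A row lasts 1/10 s, in which the tool goes at most 50 mm and 8.59 degrees, less where a joint would pass 70% of its speed; a pose out of reach is approached as far as the arm can. A call with a gripper value outside its range is refused whole. The fingers move at their own pace and stop on an object; the grip force is fixed at half the most. Time passes only in rows, so rows that repeat a pose let the fingers close. It gives the time, the measured TCP pose, the force and the opening at its end, in the units of the state.
- readout.state(): the state, without advancing time (a new reading comes with each control period).
- viewer.get_image(name): name is "scene" or "top"; returns the picture (384x512x3 uint8, red, green, blue); there is no depth.
- viewer.camera_info(name): a dict with "K" (3x3 intrinsics, pixels), "dist" ([k1, k2, p1, p2, k3] as OpenCV has them; the pictures are not rectified), "rvec" (rotation vector, rad) and "tvec" (3), from world to camera coordinates, as OpenCV has them. Camera axes: x right, y down, z forward; pixel columns grow to the right and rows downward; lengths in m; the calibration is good to about 2 mm. A picture is of the moment at which its call begins. camera_info takes no time and is no camera call.
- sign_off(): hands the job in, once; it reports no verdict.
Trained networks look in the newest picture that a camera, given by its name, has taken for a name from the list of things; names that differ only in an ending like _2 or _b are one class to them, and where a whole thing is asked for, a point or a joint stands for the part that bears it (a point fixed in the world has none). Each returns a list of dicts, best first, with "confidence" (0 to 1); they miss things now and then, are a little off and sometimes report something else, mostly with a low value. They report only what shows in the picture. A call takes as long as a camera call. They do not tell look-alikes from the thing itself.
- spot_in(camera, query): "bbox" ([left, top, width, height] as shares, 0 to 1, of the picture: columns of its width, rows of its height, round what is visible of it).
- outline_of(camera, query): "region" (384x512 bool, what is visible of it) and "bbox" ([left, top, width, height] as shares, 0 to 1, of the picture: columns of its width, rows of its height, round what is visible of it).
The state is a dict: "time": time; "joint_pos": joint angles; "qd": joint speeds; "tau": joint torques, N m; "ee_pos": TCP position; "tool_rot": TCP orientation; "ft_force": force on the tool from outside, world axes, zero at the start; "ft_torque": the same for the moment, N m; "opening": opening from 0.0 (shut) to 1.0 (fully open).
Only numpy, scipy, OpenCV 4.12 (cv2) and the standard library are available. Lean on these libraries where they do the work, as an engineer would, in place of code of your own. Each camera call takes 0.05 s, during which the arm holds its last target.

## Working session

There is one attempt and no reset: what is moved stays moved. The work goes in short steps, Python scripts to look and compute and a tool call to move; the robot and the scene stay as the last step left them, time stands still between calls to the robot, and variables do not carry over. Pictures are saved under pics/ and viewed, and the job is handed in when it is done.

Besides the shell and the picture viewer there is one more tool, called as name(argument=value, ...), one argument or row to a line, values as JSON. step_arm: Moves the arm, as the interface text tells. Its arguments: {"type":"object","properties":{"deltas":{"type":"array"}},"required":["deltas"]}

```bash
mkdir -p pics; ls; python3 - <<'E'
from workcell import readout, viewer, robot
import cv2
s=readout.state(); print(s)
print(robot, [a for a in dir(robot) if a[0]!='_'])
for n in ("scene","top"):
    im=viewer.get_image(n); cv2.imwrite(f"pics/{n}0.png",im[:,:,::-1]); print(viewer.camera_info(n))
E
```

```text
pics
{'time': 0.0, 'joint_pos': array([ 1.20750975e+00,  4.94206895e-01,  1.34614644e+00, -3.72171999e-05,
        1.30251153e+00, -9.54812787e-02]), 'qd': array([ 0.00063587, -0.00018193, -0.00147187, -0.00037444, -0.00022647,
       -0.00130049]), 'tau': array([-2.03187243e-03, -8.82148218e+01, -3.83863914e+01, -4.30518639e-04,
        1.00525335e-02, -3.29470288e-05]), 'ee_pos': array([0.16525318, 0.60238412, 0.24168032]), 'tool_rot': array([ 3.07430161,  1.56952362, -1.90588278]), 'ft_force': array([ 0.08355152,  0.57400768, -0.3386214 ]), 'ft_torque': array([ 0.00178364,  0.01588221, -0.01327602]), 'opening': 1.0007963070324801}
<Robot object at 0x7fc2269cba10> ['PlanningError', 'tip_extent']
{'K': array([[428.64824997,   0.        , 261.93020004],
       [  0.        , 428.64824997, 194.74246325],
       [  0.        ,   0.        ,   1.        ]]), 'dist': array([-0.09580365,  0.        ,  0.        ,  0.        ,  0.        ]), 'rvec': array([ 1.80492305, -1.04399059,  0.61725147]), 'tvec': array([-0.41607544,  0.27970679,  0.73534495])}
{'K': array([[474.18041051,   0.        , 267.56978323],
       [  0.        , 474.18041051, 195.28690745],
       [  0.        ,   0.        ,   1.        ]]), 'dist': array([-0.16355456,  0.        ,  0.        ,  0.        ,  0.        ]), 'rvec': array([ 2.13635445, -2.12825723,  0.2097428 ]), 'tvec': array([-0.23582556,  0.46158771,  1.24823992])}
```

View pics/scene0.png

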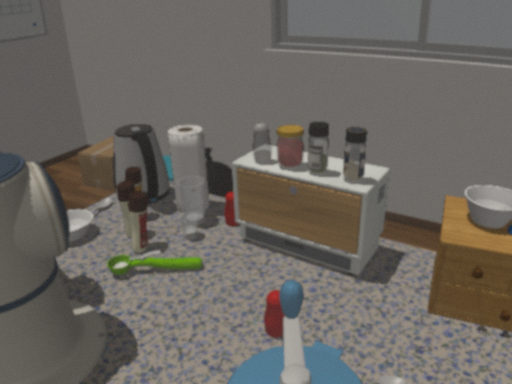

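View pics/top0.png

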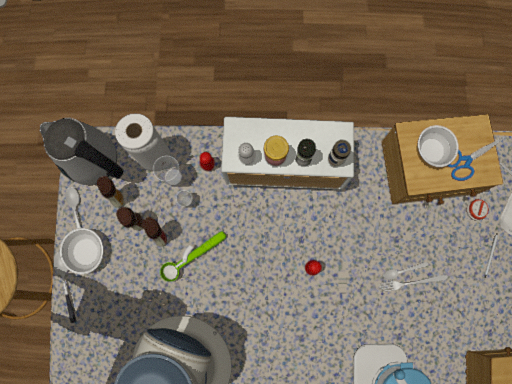

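```bash
cat > h.py <<'E'
import numpy as np, cv2
from workcell import readout, viewer, spot_in, outline_of
from scipy.spatial.transform import Rotation as R
CI={n:viewer.camera_info(n) for n in("scene","top")}
def proj(n,P):
    c=CI[n]; return cv2.projectPoints(np.atleast_2d(np.array(P,float)),c["rvec"],c["tvec"],c["K"],c["dist"])[0][:,0]
def ray(n,uv):
    c=CI[n]; Rm=cv2.Rodrigues(c["rvec"])[0]
    u=cv2.undistortPointsIter(np.array([[uv]],float),c["K"],c["dist"],None,None,(3,50,1e-10))[0,0]
    return -Rm.T@c["tvec"], Rm.T@np.array([u[0],u[1],1.])
def at_z(n,uv,z):
    o,d=ray(n,uv); return o+d*(z-o[2])/d[2]
E
python3 - <<'E'
from h import *
print(proj("top",[[0,0,0],[.165,.603,.24],[.5,0,0]]),proj("scene",[[0,0,0],[.165,.603,.24],[.5,0,0]]))
for uv in [(224,119),(353,122),(354,188),(222,184)]: print(uv,at_z("top",uv,.209))
for n in("scene","top"):
  viewer.get_image(n)
  for q in("bin","flap","press_mark","flap_lip","shaker_mid"):
    print(n,q,[(np.round(np.array(d["bbox"])*[512,384,512,384],1),round(d["confidence"],2)) for d in spot_in(n,q)[:3]])
for n,(a,b,c,d) in {"scene":(210,100,410,280),"top":(200,90,400,230)}.items():
  im=viewer.get_image(n)[b:d,a:c,::-1]; im=cv2.resize(im,None,fx=3.8,fy=3.8*1 if n=="top" else 3.3,interpolation=cv2.INTER_CUBIC) if n=="top" else cv2.resize(im,None,fx=3.3,fy=3.3,interpolation=cv2.INTER_CUBIC)
  cv2.imwrite(f"pics/{n}_crop.png",im)
E
```

```text
[[180.51113542 365.68914044]
 [-70.76191982 297.73437137]
 [184.91046628 184.66708318]] [[ 30.19207497 350.52846201]
 [-67.62408585 146.76295303]
 [200.75404631 226.94683072]]
(224, 119) [ 0.62186922 -0.12437602  0.209     ]
(353, 122) [ 0.61725341 -0.44241794  0.209     ]
(354, 188) [ 0.45087936 -0.43894147  0.209     ]
(222, 184) [ 0.45883306 -0.12317416  0.209     ]
scene bin [(array([230.7, 144.5, 157.9, 129.3]), 0.76)]
scene flap [(array([236.3, 168.8, 124.1,  82.8]), 0.59)]
scene press_mark [(array([237.3, 167.1, 123.3,  86.3]), 0.97), (array([341.9, 125.4,  25.9,  58.7]), 0.54)]
scene flap_lip []
scene shaker_mid [(array([251.7, 124. ,  21.1,  41.5]), 0.91), (array([263.5, 288.1,  20.4,  50.9]), 0.79), (array([225.2, 191.1,  13.2,  35. ]), 0.75)]
top bin [(array([220.6, 118.1, 133.6,  70.7]), 0.58)]
top flap [(array([230.3, 170. , 116.9,  16.6]), 0.97)]
top press_mark [(array([229. , 172.6, 118.4,  17.5]), 0.85), (array([237.7, 145. ,  19.3,  21.6]), 0.17)]
top flap_lip [(array([227.6, 174.7, 118.1,  12.9]), 0.84)]
top shaker_mid [(array([235.3, 144.1,  19.9,  20.8]), 0.83), (array([198.8, 150.8,  17. ,  22.1]), 0.74), (array([307.4, 260.6,  13.6,  12.1]), 0.6)]
```

View pics/scene_crop.png

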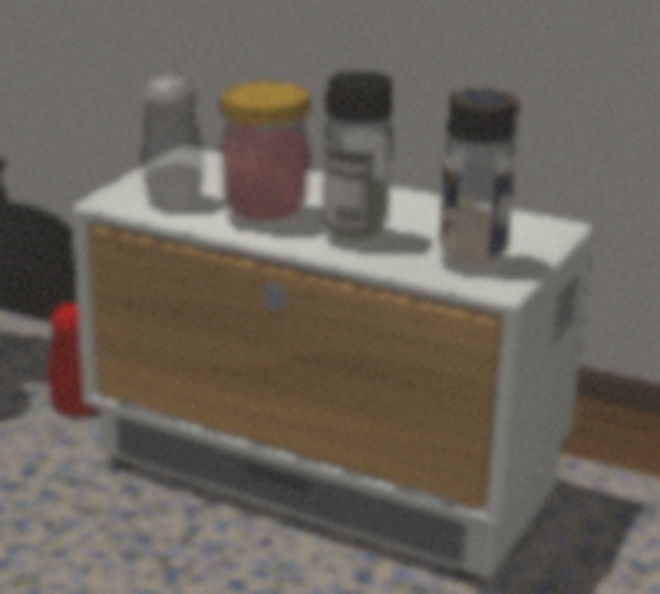

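View pics/top_crop.png

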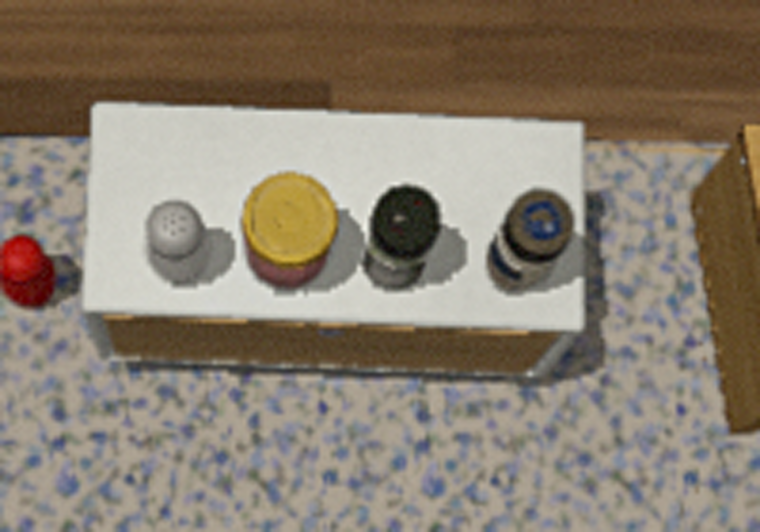

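```bash
cat > fit.py <<'E'
from h import *
from scipy.optimize import least_squares
# bin local: x front->back; bin y axis: left = +y if x ahead
C={"bl":(.07,.16,.209),"br":(.07,-.16,.209),"fr":(-.07,-.16,.209),"fl":(-.07,.16,.209)}
obs=[("top","bl",(225,117.1)),("top","br",(353.2,122.9)),("top","fr",(353.2,176.8)),("top","fl",(221.8,171.6)),
("scene","fl",(232.7,163.0)),("scene","bl",(266,144.8)),("scene","br",(389.4,169.7)),("scene","fr",(366,192.7))]
def W(p,q): 
    c,s=np.cos(p[2]),np.sin(p[2]); q=np.atleast_2d(q); return np.c_[p[0]+c*q[:,0]-s*q[:,1],p[1]+s*q[:,0]+c*q[:,1],q[:,2]]
def res(p): return np.concatenate([proj(n,W(p,C[k]))[0]-np.array(uv) for n,k,uv in obs])
r=least_squares(res,[.55,-.28,0],loss="soft_l1"); p=r.x
if __name__=="__main__":
    print(p,np.round(res(p).reshape(-1,2),1))
    o,d=ray("scene",(293.3,190))
    # intersect front plane local x=-.07
    c,s=np.cos(p[2]),np.sin(p[2]); n=np.array([c,s,0]); P0=W(p,(-.07,0,.1))[0]
    X=o+d*(n@(P0-o))/(n@d); print("disc",X, "local y",(X-P0)@np.array([-s,c,0]))
    print("hinge",W(p,(-.07,0,.062)),"lip",W(p,(-.07,0,.196)))
    for n in("scene","top"):
        im=viewer.get_image(n)[:,:,::-1].copy()
        B=[(-.07,.147,.062),(-.07,-.147,.062),(-.07,-.147,.196),(-.07,.147,.196)]
        big=cv2.resize(im,None,fx=4,fy=4,interpolation=cv2.INTER_CUBIC)
        for poly,col in((B,(0,255,0)),(list(C.values()),(255,0,255))):
            cv2.polylines(big,[np.int32((proj(n,W(p,poly))+.5)*4)],True,col,1)
        a,b=(225,110) if n=="scene" else (205,100)
        cv2.imwrite(f"pics/{n}_fit.png",big[b*4:(b+145)*4,a*4:(a+180)*4])
E
python3 fit.py
```

```text
[ 0.5518867  -0.28184572 -0.04288162] [[-0.7 -0.7]
 [ 0.7 -0. ]
 [ 0.4  1.3]
 [-1.3  0.1]
 [-1.5 -1.4]
 [-0.9 -1.4]
 [ 1.8 -1.5]
 [ 1.6  0.4]]
disc [ 0.48195657 -0.27871641  0.17689692] local y 0.00012862686779147145
hinge [[ 0.48195105 -0.27884492  0.062     ]] lip [[ 0.48195105 -0.27884492  0.196     ]]
```

View pics/scene_fit.png

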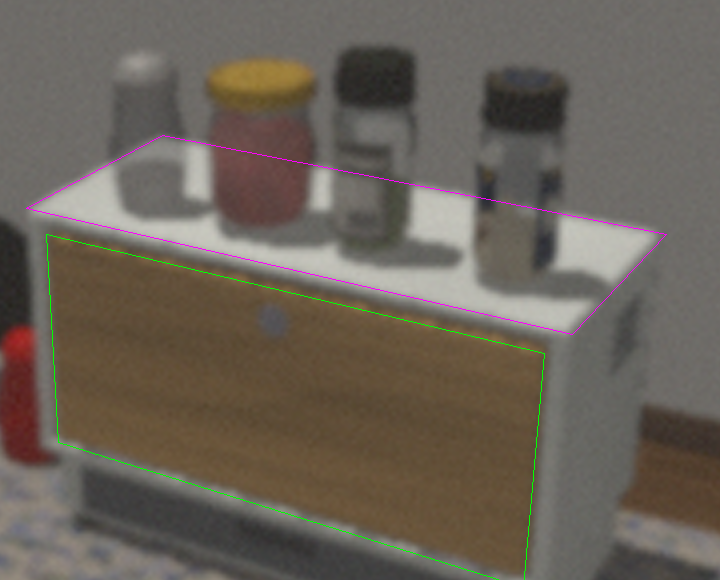

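View pics/top_fit.png

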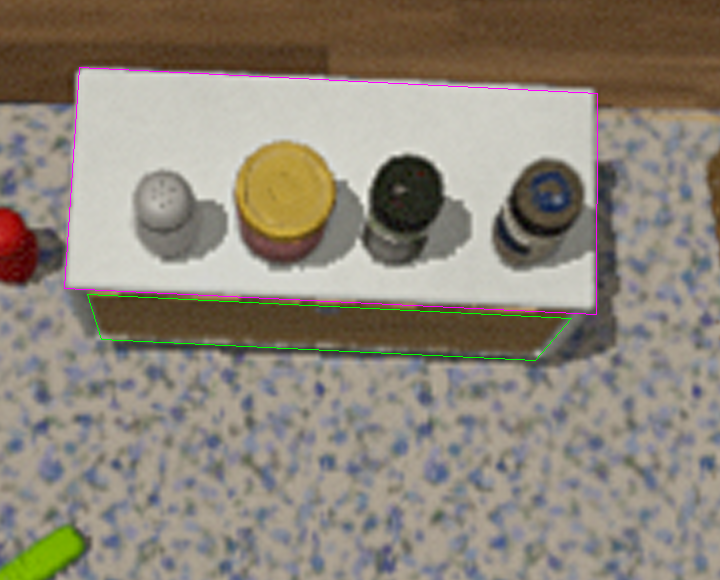

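```bash
cat >> h.py <<'E'
import json
def pose(s=None):
    s=s or readout.state(); return np.array(s["ee_pos"]), R.from_euler("xyz",s["tool_rot"]).as_matrix()
def log():
    s=readout.state(); open("log.jsonl","a").write(json.dumps({k:np.asarray(v).tolist() for k,v in s.items()})+"\n"); return s
def delta(Pc,Rc,Pt,Rt):
    return np.round(Rc.T@(np.array(Pt)-Pc)*1000,1), np.round(R.from_matrix(Rc.T@Rt).as_rotvec(),4)
def target_R(phi,yaw=-.0429,flip=1):
    c,s=np.cos(yaw),np.sin(yaw); f=np.array([c,s,0]); l=np.array([-s,c,0]); z=np.array([0,0,1.])
    a=np.cos(phi)*f-np.sin(phi)*z; zz=l*flip
    return np.c_[a,np.cross(zz,a),zz]
E
python3 - <<'E'
from h import *
from workcell import robot
s=log(); P,Rm=pose(s); print(s["time"],P); print(np.round(Rm,3), robot.tip_extent)
for f in(1,-1): print(np.round(target_R(np.radians(50),flip=f),3))
for nm,uv,z in [("kettle",(82,145),.2),("towel",(137,128),.25),("glass",(170,170),.15),("bottle",(105,188),.15),("bottle2",(155,230),.15),("redA",(207,158),.08),("redB",(313,268),.08)]: print(nm,at_z("top",uv,z))
E
```

```text
0.9 [0.1653655  0.60270949 0.24229287]
[[-0.    -0.964  0.265]
 [-0.     0.265  0.964]
 [-1.    -0.    -0.   ]] 0.011
[[ 0.642 -0.765  0.043]
 [-0.028  0.033  0.999]
 [-0.766 -0.643  0.   ]]
[[ 0.642  0.765 -0.043]
 [-0.028 -0.033 -0.999]
 [-0.766  0.643 -0.   ]]
kettle [0.55894774 0.23156718 0.2       ]
towel [0.58532518 0.07916382 0.25      ]
glass [0.50680026 0.01478152 0.15      ]
bottle [0.45964614 0.18085993 0.15      ]
bottle2 [0.35392955 0.04646885 0.15      ]
redA [ 0.55702236 -0.07028902  0.08      ]
redB [ 0.2647982  -0.35180399  0.08      ]
```

step_arm(
  deltas=[
    [[-32,0,-30],[0,0,0],1],
    [[-64,0,-62],[0,0,0],1],
    [[-98,0,-95],[0,0,0],1],
    [[-130,0,-130],[0,0,0],1],
    [[-160,0,-165],[0,0,0],1],
  ],
)

```text
time: 1.4
ee_pos: [0.1213, 0.4422, 0.4037]
tool_rot: [-0.127, 1.57, 1.176]
ft_force: [-0.4, 0.8, 0.3]
opening: 0.144
```

```bash
python3 - <<'E'
from h import *
s=log(); print(s["time"],np.round(s["joint_pos"],3),pose(s)[0],s["opening"],s["ft_force"])
E
```

```text
1.4 [ 1.173  0.119  1.46   0.     1.562 -0.13 ] [0.12127738 0.44219883 0.40365535] 0.14431989497627742 [-0.41705152  0.75400221  0.28964044]
```

```bash
cat >> h.py <<'E'
def show(rows): print([[np.round(a,0).tolist(),np.round(b,3).tolist(),g] for a,b,g in rows])
E
python3 - <<'E'
from h import *
P,Rm=pose()
rows=[]
for k in range(1,6):
    Q=R.from_euler("z",-7*k,degrees=True).as_matrix(); rows.append((*delta(P,Rm,Q@P,Rm if 0 else Q@Rm),1))
show(rows)
E
```

```text
[[[0.0, -56.0, -3.0], [0.122, 0.0, -0.0], 1], [[0.0, -111.0, -14.0], [0.244, 0.0, -0.0], 1], [[-0.0, -164.0, -30.0], [0.366, 0.0, -0.0], 1], [[-0.0, -215.0, -54.0], [0.489, 0.0, -0.0], 1], [[-0.0, -263.0, -83.0], [0.611, 0.0, -0.0], 1]]
```

step_arm(
  deltas=[
    [[0,-49,-3],[0.11,0,0],1],
    [[0,-98,-11],[0.22,0,0],1],
    [[0,-145,-24],[0.33,0,0],1],
    [[0,-192,-43],[0.44,0,0],1],
    [[0,-237,-66],[0.55,0,0],1],
  ],
)

```text
time: 1.9
ee_pos: [0.3334, 0.3168, 0.4024]
tool_rot: [-0.021, 1.57, 0.728]
ft_force: [1.7, 0.7, -0.2]
opening: 0.001
```

```bash
python3 - <<'E'
from h import *
s=log(); print(s["time"],np.round(s["joint_pos"],3),pose(s)[0],s["opening"],s["ft_force"])
E
```

```text
1.9 [ 0.63   0.122  1.46   0.     1.559 -0.119] [0.33338741 0.31679316 0.40236681] 0.0012372646086749835 [ 1.71402039  0.67203264 -0.15259071]
```

step_arm(
  deltas=[
    [[0,-49,-3],[0.11,0,0],1],
    [[0,-98,-11],[0.22,0,0],1],
    [[0,-145,-24],[0.33,0,0],1],
    [[0,-192,-43],[0.44,0,0],1],
    [[0,-237,-66],[0.55,0,0],1],
  ],
)

```text
time: 2.4
ee_pos: [0.4461, 0.0992, 0.4023]
tool_rot: [-0.068, 1.57, 0.13]
ft_force: [1.0, 0.7, -0.3]
opening: -0.001
```

```bash
python3 - <<'E'
from h import *
s=log(); print(s["time"],np.round(s["joint_pos"],3),pose(s)[0],s["opening"],s["ft_force"])
E
```

```text
2.4 [ 0.088  0.118  1.465  0.     1.558 -0.11 ] [0.44612038 0.09922866 0.40233118] -0.0009618607622202218 [ 1.00405742  0.66966272 -0.27686538]
```

step_arm(
  deltas=[
    [[0,-49,-3],[0.11,0,0],1],
    [[0,-98,-11],[0.22,0,0],1],
    [[0,-145,-24],[0.33,0,0],1],
    [[0,-192,-43],[0.44,0,0],1],
    [[0,-237,-66],[0.55,0,0],1],
  ],
)

```text
time: 2.9
ee_pos: [0.4284, -0.1451, 0.4024]
tool_rot: [-0.048, 1.57, -0.399]
ft_force: [1.5, -0.3, 0.1]
opening: -0.003
```

```bash
python3 - <<'E'
from h import *
s=log(); P,Rm=pose(s);print(s["time"],np.round(s["joint_pos"],3),P,s["opening"],s["ft_force"]); print(Rm.round(3))
E
```

```text
2.9 [-0.459  0.11   1.474  0.     1.557 -0.107] [ 0.42844448 -0.14505267  0.40235053] -0.0030071044644346527 [ 1.54082635 -0.29633932  0.11234009]
[[ 0.     0.344  0.939]
 [-0.     0.939 -0.344]
 [-1.    -0.     0.   ]]
```

```bash
cat >> h.py <<'E'
from scipy.spatial.transform import Slerp
def path(Pt,Rt,n,g=1,parts=5,cmd=None):
    P,Rm=cmd or pose()
    sl=Slerp([0,1],R.from_matrix([Rm,Rt])); rows=[]
    for k in range(1,n+1):
        t=k/n; rows.append((*delta(P,Rm,P+t*(np.array(Pt)-P),sl(t).as_matrix()),g))
    return rows
E
python3 - <<'E'
from h import *
Rt=target_R(np.radians(50),flip=-1)
show(path([.34,-.27,.36],Rt,12)[:5]); print(path([.34,-.27,.36],Rt,1))
E
```

```text
[[[4.0, -12.0, -3.0], [0.101, -0.037, 0.05], 1], [[7.0, -25.0, -7.0], [0.201, -0.073, 0.1], 1], [[11.0, -37.0, -10.0], [0.302, -0.11, 0.15], 1], [[14.0, -49.0, -13.0], [0.403, -0.146, 0.2], 1], [[18.0, -62.0, -17.0], [0.503, -0.183, 0.25], 1]]
[(array([  42.3, -147.8,  -40. ]), array([ 1.2078, -0.4392,  0.6012]), 1)]
```

step_arm(
  deltas=[
    [[4,-12,-3],[0.1,-0.037,0.05],1],
    [[7,-25,-7],[0.2,-0.073,0.1],1],
    [[11,-37,-10],[0.3,-0.11,0.15],1],
    [[14,-49,-13],[0.4,-0.146,0.2],1],
    [[18,-62,-17],[0.5,-0.183,0.25],1],
  ],
)

```text
time: 3.4
ee_pos: [0.3917, -0.1961, 0.3845]
tool_rot: [1.19, 1.262, 0.335]
ft_force: [0.6, -0.4, 0.0]
opening: 0.004
```

```bash
python3 - <<'E'
from h import *
s=log(); P,Rm=pose(s);print(s["time"],np.round(s["joint_pos"],3),P,s["ft_force"])
Rt=target_R(np.radians(50),flip=-1)
show(path([.34,-.27,.36],Rt,7)[:5])
E
```

```text
3.4 [-0.813  0.004  1.679  0.289  1.338 -0.007] [ 0.39165278 -0.19614238  0.38447819] [ 0.60449892 -0.38388494  0.04495803]
[[[0.0, -13.0, 3.0], [0.101, -0.037, 0.05], 1], [[0.0, -26.0, 6.0], [0.202, -0.074, 0.1], 1], [[0.0, -39.0, 9.0], [0.303, -0.11, 0.149], 1], [[1.0, -52.0, 12.0], [0.404, -0.147, 0.199], 1], [[1.0, -65.0, 15.0], [0.505, -0.184, 0.249], 1]]
```

step_arm(
  deltas=[
    [[0,-13,3],[0.1,-0.037,0.05],1],
    [[0,-26,6],[0.2,-0.074,0.1],1],
    [[0,-39,9],[0.3,-0.11,0.15],1],
    [[1,-52,12],[0.4,-0.147,0.2],1],
    [[1,-65,15],[0.5,-0.184,0.25],1],
  ],
)

```text
time: 3.9
ee_pos: [0.3551, -0.2493, 0.3668]
tool_rot: [1.454, 0.975, 0.071]
ft_force: [0.4, 0.4, -0.6]
opening: 0.003
```

```bash
cat > kin.py <<'E'
from h import *
from scipy.optimize import least_squares
X=np.array([1,0,0.]);
def fk(q,k):
    # k: d1,a1,lat,l2,a3,l4,L6
    rz=lambda t:R.from_euler("z",t).as_matrix(); ry=lambda t:R.from_euler("y",t).as_matrix()
    d1,a1,lat,l2,a3,l4,L6,lat2=k
    A=rz(q[0]); p=A@np.array([a1,lat,d1]); A=A@ry(q[1]); p=p+A@np.array([0,0,l2])
    A=A@ry(q[2]); p=p+A@np.array([a3,lat2*0,l4]); A=A@rz(q[3]); A=A@ry(q[4]); p=p+A@np.array([0,lat2,L6]); A=A@rz(q[5])
    return p,A   # A z axis = tool x
E
python3 - <<'E'
from kin import *
S=[json.loads(l) for l in open("log.jsonl")]; S.append({k:np.asarray(v).tolist() for k,v in log().items()})
print(np.round(S[-1]["joint_pos"],3),S[-1]["ee_pos"])
def rs(k): return np.concatenate([ (fk(s["joint_pos"],k)[0]-s["ee_pos"])*1000 for s in S])
best=None
for k0 in ([.3,.0,.06,.35,0,.35,.25,0],[.4,.0,.0,.3,0,.3,.2,.06]):
    r=least_squares(rs,k0); print(np.round(r.x,4),np.round(np.abs(r.fun).max(),2))
for s in S[-3:]:
    p,A=fk(s["joint_pos"],r.x); Rm=R.from_euler("xyz",s["tool_rot"]).as_matrix(); print(np.round(A,3),np.round(Rm,3), np.round(A.T@Rm,3))
E
```

```text
[-1.177 -0.049  1.894  0.618  1.164 -0.006] [0.3551418297536345, -0.24932592458801295, 0.36684407176621164]
[ 0.2566  0.      0.0596  0.5968  0.1179  0.3844  0.3243 -0.    ] 0.0
[ 0.2566  0.      0.0596  0.5968  0.1179  0.3844  0.3243 -0.    ] 0.0
[[-0.939  0.344  0.   ]
 [ 0.344  0.939 -0.   ]
 [-0.    -0.    -1.   ]] [[ 0.     0.344  0.939]
 [-0.     0.939 -0.344]
 [-1.    -0.     0.   ]] [[-0.  0. -1.]
 [ 0.  1.  0.]
 [ 1. -0. -0.]]
[[-0.639  0.713  0.287]
 [ 0.761  0.641  0.1  ]
 [-0.113  0.283 -0.953]] [[ 0.287  0.713  0.639]
 [ 0.1    0.641 -0.761]
 [-0.953  0.283  0.113]] [[-0. -0. -1.]
 [ 0.  1.  0.]
 [ 1. -0.  0.]]
[[-0.166  0.812  0.56 ]
 [ 0.984  0.174  0.04 ]
 [-0.065  0.557 -0.828]] [[ 0.56   0.812  0.166]
 [ 0.04   0.174 -0.984]
 [-0.828  0.557  0.065]] [[-0.  0. -1.]
 [ 0.  1.  0.]
 [ 1. -0. -0.]]
```

```bash
cat >> kin.py <<'E'
K=[0.2566,0,0.0596,0.5968,0.1179,0.3844,0.3243,0]
S0=[json.loads(l) for l in open("log.jsonl")]
K=least_squares(lambda k:np.concatenate([(fk(s["joint_pos"],k)[0]-s["ee_pos"])*1000 for s in S0]),K).x
TM=np.array([[0,0,-1],[0,1,0],[1,0,0.]])
LO=np.array([-2.91,-.82,.22,-1.22,.12,-3.08]);HI=np.array([2.91,2.16,2.67,4.37,2.79,3.08])
def ik(P,Rt,q0):
    def f(q):
        p,A=fk(q,K); return np.r_[(p-P)*10,(A@TM-Rt).ravel()]
    r=least_squares(f,np.clip(q0,LO+.01,HI-.01),bounds=(LO,HI),xtol=1e-12,ftol=1e-12); return r.x,np.abs(r.fun).max()
from fit import p as BP
BY=BP[2]; HX=np.array([BP[0]-.07*np.cos(BY),BP[1]-.07*np.sin(BY),.062])
F=np.array([np.cos(BY),np.sin(BY),0]); Lt=np.array([-np.sin(BY),np.cos(BY),0]); Z=np.array([0,0,1.])
def tcp_for(u,z,phi,yoff=0.,half=.011,tip=.011):
    """TCP so that finger's front-upper tip corner is at (u from hinge plane, z)"""
    a=np.array([np.cos(phi),-np.sin(phi)]); n=np.array([np.sin(phi),np.cos(phi)])
    c=np.array([u,z])-half*n-tip*a
    return HX*[1,1,0]+F*c[0]+Lt*yoff+Z*c[1]
def corner_of(P,phi,half=.011,tip=.011):
    a=np.array([np.cos(phi),-np.sin(phi)]); n=np.array([np.sin(phi),np.cos(phi)])
    d=np.array(P)-HX*[1,1,0]; return np.array([d@F,d[2]])+half*n+tip*a, d@Lt
def flapcorner(th,phi,s=.020):
    if th<np.pi/2-phi: r=.134-s; return -r*np.sin(th), .062+r*np.cos(th)
    return -.134*np.sin(th)+s*np.cos(phi), .062+.134*np.cos(th)-s*np.sin(phi)
E
python3 - <<'E'
from kin import *
q=np.array(S0[-1]["joint_pos"]);print(BY,HX)
for ps,pe in((50,50),(45,60),(50,65),(45,45),(40,40)):
    qq=q.copy(); print(ps,pe)
    for th in np.linspace(-.06,1.62,8):
        phi=np.radians(ps+(pe-ps)*max(0,th)/1.6); u,z=flapcorner(th,phi)
        P=tcp_for(u,z,phi); qq,e=ik(P,target_R(phi,BY,-1),qq); print(round(th,2),np.round(P,3),np.round(qq,2),"%.1e"%e)
E
```

```text
-0.04288161879342263 [ 0.48195105 -0.27884492  0.062     ]
50 50
-0.06 [ 0.473 -0.278  0.177] [-0.95  0.41  2.09  1.3   0.55 -0.46] 7.9e-12
0.18 [ 0.446 -0.277  0.176] [-1.01  0.4   2.14  1.31  0.58 -0.54] 2.0e-10
0.42 [ 0.42  -0.276  0.167] [-1.08  0.4   2.19  1.36  0.6  -0.65] 1.7e-15
0.66 [ 0.397 -0.275  0.153] [-1.14  0.43  2.24  1.42  0.62 -0.8 ] 2.8e-15
0.9 [ 0.374 -0.274  0.131] [-1.2   0.5   2.29  1.53  0.63 -1.  ] 1.5e-14
1.14 [ 0.358 -0.274  0.104] [-1.25  0.59  2.34  1.67  0.65 -1.23] 2.4e-12
1.38 [ 0.348 -0.273  0.073] [-1.29  0.7   2.37  1.82  0.68 -1.47] 4.3e-12
1.62 [ 0.346 -0.273  0.041] [-1.29  0.82  2.39  1.96  0.72 -1.67] 1.1e-12
45 60
-0.06 [ 0.473 -0.278  0.176] [-1.    0.45  2.15  1.54  0.62 -0.74] 2.2e-15
0.18 [ 0.446 -0.277  0.175] [-1.05  0.42  2.17  1.47  0.62 -0.72] 1.1e-13
0.42 [ 0.42  -0.276  0.167] [-1.09  0.41  2.2   1.4   0.61 -0.71] 2.7e-14
0.66 [ 0.397 -0.275  0.154] [-1.12  0.42  2.22  1.37  0.6  -0.73] 4.9e-12
0.9 [ 0.374 -0.274  0.132] [-1.16  0.46  2.26  1.4   0.57 -0.83] 2.2e-15
1.14 [ 0.356 -0.273  0.104] [-1.18  0.52  2.29  1.48  0.54 -0.95] 1
[... 1248 characters left out ...]
1  1.88  0.8  -1.64] 1.0e-12
1.62 [ 0.347 -0.273  0.041] [-1.36  0.9   2.42  1.99  0.85 -1.81] 1.0e-12
40 40
-0.06 [ 0.473 -0.278  0.174] [-1.04  0.5   2.2   1.72  0.71 -0.98] 1.1e-15
0.18 [ 0.446 -0.277  0.173] [-1.11  0.5   2.24  1.7   0.74 -1.04] 1.7e-15
0.42 [ 0.42  -0.276  0.165] [-1.19  0.52  2.29  1.7   0.78 -1.13] 1.9e-15
0.66 [ 0.397 -0.275  0.151] [-1.26  0.57  2.33  1.72  0.81 -1.26] 3.3e-15
0.9 [ 0.377 -0.274  0.131] [-1.32  0.64  2.38  1.76  0.84 -1.41] 4.7e-14
1.14 [ 0.36  -0.274  0.104] [-1.38  0.75  2.42  1.82  0.88 -1.6 ] 2.4e-12
1.38 [ 0.35  -0.273  0.073] [-1.41  0.87  2.44  1.9   0.92 -1.78] 4.8e-13
1.62 [ 0.348 -0.273  0.041] [-1.42  0.99  2.45  1.98  0.96 -1.93] 8.6e-13
```

```bash
python3 - <<'E'
from kin import *
s=readout.state(); P,Rm=pose(s); Rt=target_R(np.radians(45),BY,-1)
Pt=tcp_for(-.07,.20,np.radians(45)); print(P,Pt,delta(P,Rm,Pt,Rt))
show(path(Pt,Rt,5)); print(proj("scene",[[.265,-.352,.04]]), at_z("scene",(275,334),0), at_z("scene",(275,292),.08))
E
```

```text
[ 0.35514183 -0.24932592  0.36684407] [ 0.39647335 -0.27517725  0.2       ] (array([160.2, -63.9,  21.4]), array([ 0.2041, -0.0835,  0.1851]))
[[[32.0, -13.0, 4.0], [0.041, -0.017, 0.037], 1], [[64.0, -26.0, 9.0], [0.082, -0.033, 0.074], 1], [[96.0, -38.0, 13.0], [0.122, -0.05, 0.111], 1], [[128.0, -51.0, 17.0], [0.163, -0.067, 0.148], 1], [[160.0, -64.0, 21.0], [0.204, -0.084, 0.185], 1]]
[[273.65692332 314.65850446]] [ 0.26011457 -0.35697856  0.        ] [ 0.27826937 -0.3477935   0.08      ]
```

step_arm(
  deltas=[
    [[32,-13,4],[0.041,-0.017,0.037],1],
    [[64,-26,9],[0.082,-0.033,0.074],1],
    [[96,-38,13],[0.122,-0.05,0.111],1],
    [[128,-51,17],[0.163,-0.067,0.148],1],
    [[160,-64,21],[0.204,-0.084,0.185],1],
  ],
)

```text
time: 4.4
ee_pos: [0.3958, -0.2739, 0.2029]
tool_rot: [1.566, 0.79, -0.039]
ft_force: [2.4, -0.4, 0.2]
opening: -0.001
```

step_arm(
  deltas=[
    [[0,0,0],[0,0,0],1],
    [[0,0,0],[0,0,0],1],
  ],
)

```text
time: 4.6
ee_pos: [0.396, -0.2729, 0.2042]
tool_rot: [1.571, 0.791, -0.031]
ft_force: [-0.4, 0.3, 0.4]
opening: 0.002
```

```bash
python3 - <<'E'
from kin import *
s=log(); P,Rm=pose(s); Rt=target_R(np.radians(45),BY,-1)
print(s["time"],s["ft_force"],s["ft_torque"],np.round(s["joint_pos"],3))
Pt=tcp_for(-.012,.176,np.radians(45)); print(P,corner_of(P,np.radians(45)),Pt,delta(P,Rm,Pt,Rt))
for n,(a,b) in {"scene":(205,90),"top":(200,100)}.items():
  im=viewer.get_image(n)[b:b+150,a:a+200,::-1]
  cv2.imwrite(f"pics/{n}_pre.png",cv2.resize(im,None,fx=4,fy=4,interpolation=cv2.INTER_CUBIC))
E
```

```text
4.6 [-0.39846004  0.25671121  0.36797362] [0.01043109 0.28357439 0.02278279] [-1.197  0.333  2.224  1.326  0.729 -0.706]
[ 0.3959609  -0.27287029  0.20418113] (array([-0.07061088,  0.20418113]), np.float64(0.002282871474820444)) [ 0.45442003 -0.27766362  0.176     ] (array([61.2, 21.9,  3. ]), array([ 0.0079, -0.0083,  0.006 ]))
```

View pics/scene_pre.png

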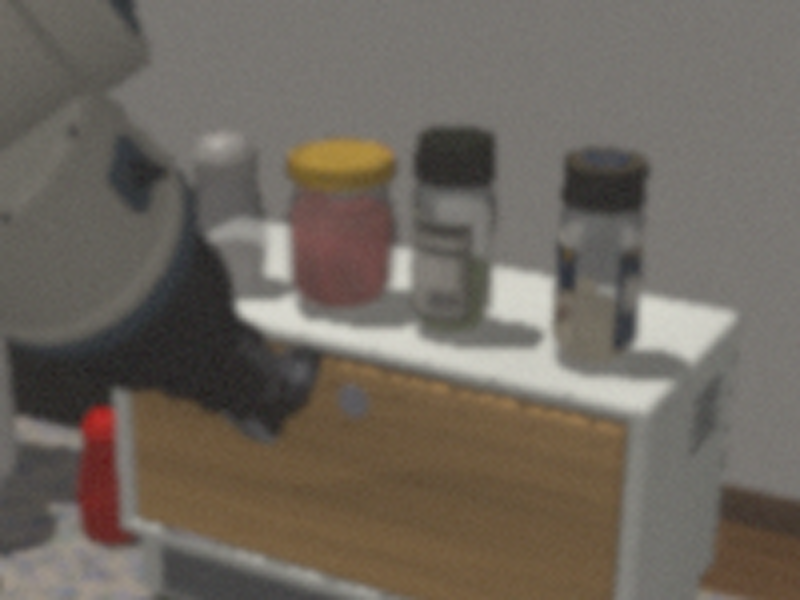

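View pics/top_pre.png

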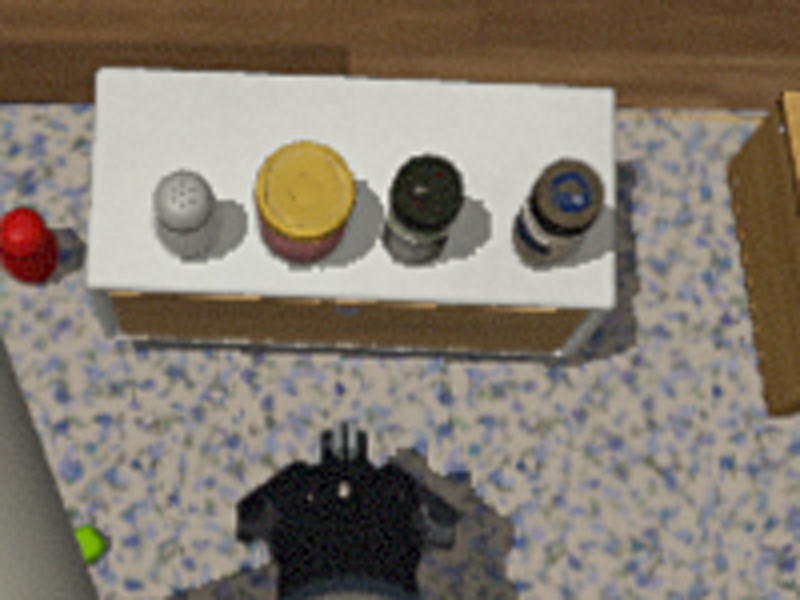

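```bash
python3 - <<'E'
from kin import *
A,B=ray("top",(314.2,266.6)),ray("scene",(273.7,313.5))
M=np.c_[A[1],-B[1]]; t=np.linalg.lstsq(M,B[0]-A[0],rcond=None)[0]; print("red",A[0]+t[0]*A[1],B[0]+t[1]*B[1])
P,Rm=pose(); Rt=target_R(np.radians(45),BY,-1)
Pt=tcp_for(-.012,.176,np.radians(45),.004); print(delta(P,Rm,Pt,Rt)); show(path(Pt,Rt,4))
# tool-frame deltas for world F, Z, Lt at Rt
print("F",Rt.T@F,"Z",Rt.T@Z,"L",Rt.T@Lt)
E
```

```text
red [ 0.26957782 -0.35901156  0.04394245] [ 0.2647326  -0.35228234  0.0430305 ]
(array([62.1, 20.4, -1.9]), array([ 0.0114, -0.0051,  0.004 ]))
[[[16.0, 5.0, -0.0], [0.003, -0.001, 0.001], 1], [[31.0, 10.0, -1.0], [0.006, -0.003, 0.002], 1], [[47.0, 15.0, -1.0], [0.009, -0.004, 0.003], 1], [[62.0, 20.0, -2.0], [0.011, -0.005, 0.004], 1]]
F [ 7.07106781e-01  7.07106781e-01 -1.86574107e-18] Z [-0.70710678  0.70710678  0.        ] L [-5.59559709e-20 -5.91453493e-20 -1.00000000e+00]
```

step_arm(
  deltas=[
    [[16,5,0],[0.004,-0.002,0.001],1],
    [[31,10,-1],[0.007,-0.003,0.002],1],
    [[47,15,-1],[0.011,-0.005,0.004],1],
    [[62,20,-2],[0.011,-0.005,0.004],1],
    [[62,20,-2],[0.011,-0.005,0.004],1],
  ],
)

```text
time: 5.2
ee_pos: [0.4555, -0.2735, 0.1759]
tool_rot: [1.57, 0.783, -0.042]
ft_force: [0.8, 0.9, -0.2]
opening: -0.001
```

```bash
cat > st.py <<'E'
from kin import *
s=log(); P,Rm=pose(s); c,y=corner_of(P,np.radians(45)); Rt=target_R(np.radians(45),BY,-1)
print(round(s["time"],2),"P",P.round(4),"corner u,z mm",np.round(c*1000,1),"y",round(y*1000,1),"roterr",R.from_matrix(Rm.T@Rt).as_rotvec().round(4),"f(F,L,Z)",np.round([s["ft_force"]@F,s["ft_force"]@Lt,s["ft_force"][2]],2),np.round(s["ft_torque"],2))
E
python3 st.py
```

```text
5.2 P [ 0.4555 -0.2735  0.1759] corner u,z mm [-11.1 175.9] y 4.2 roterr [ 0.0016 -0.0003 -0.0019] f(F,L,Z) [ 0.77  0.92 -0.19] [0.02 0.35 0.  ]
```

step_arm(
  deltas=[
    [[1,1,0],[0,0,0],1],
    [[2,2,0],[0,0,0],1],
    [[3,3,0],[0,0,0],1],
    [[4,4,0],[0,0,0],1],
    [[5,5,0],[0,0,0],1],
  ],
)

```text
time: 5.7
ee_pos: [0.4611, -0.2739, 0.1743]
tool_rot: [1.573, 0.786, -0.043]
ft_force: [0.0, 0.4, 0.0]
opening: 0.0
```

```bash
python3 st.py
```

```text
5.7 P [ 0.4611 -0.2739  0.1743] corner u,z mm [ -5.5 174.3] y 4.1 roterr [-0.0022 -0.0001  0.0002] f(F,L,Z) [0.02 0.38 0.04] [-0.03  0.32 -0.05]
```

step_arm(
  deltas=[
    [[0.7,0.7,0],[0,0,0],1],
    [[1.4,1.4,0],[0,0,0],1],
    [[2.1,2.1,0],[0,0,0],1],
  ],
)

```text
time: 6.0
ee_pos: [0.4641, -0.2738, 0.1741]
tool_rot: [1.573, 0.786, -0.042]
ft_force: [-0.4, -0.6, -0.2]
opening: 0.003
```

```bash
python3 st.py
```

```text
6.0 P [ 0.4641 -0.2738  0.1741] corner u,z mm [ -2.5 174.1] y 4.2 roterr [-0.0021 -0.0005  0.0004] f(F,L,Z) [-0.42 -0.64 -0.23] [ 0.01  0.37 -0.01]
```

step_arm(
  deltas=[
    [[-0.4,1.8,0],[0,0,0],1],
    [[0.3,2.5,0],[0,0,0],1],
  ],
)

```text
time: 6.2
ee_pos: [0.4662, -0.274, 0.1759]
tool_rot: [1.573, 0.786, -0.042]
ft_force: [0.3, 1.1, -0.0]
opening: -0.004
```

```bash
python3 st.py
```

```text
6.2 P [ 0.4662 -0.274   0.1759] corner u,z mm [ -0.4 175.9] y 4.2 roterr [-0.0019 -0.0004  0.0001] f(F,L,Z) [ 0.3   1.07 -0.03] [-0.03  0.32  0.06]
```

step_arm(
  deltas=[
    [[0.7,0.7,0],[0,0,0],1],
  ],
)

```text
time: 6.3
ee_pos: [0.4671, -0.274, 0.1758]
tool_rot: [1.573, 0.786, -0.042]
ft_force: [-0.9, 0.3, 0.2]
opening: 0.002
```

step_arm(
  deltas=[
    [[0.7,0.7,0],[0,0,0],1],
  ],
)

```text
time: 6.4
ee_pos: [0.4681, -0.274, 0.1757]
tool_rot: [1.573, 0.786, -0.042]
ft_force: [0.2, -0.8, 0.3]
opening: -0.001
```

```bash
python3 st.py
```

```text
6.4 P [ 0.4681 -0.274   0.1757] corner u,z mm [  1.5 175.7] y 4.2 roterr [-0.002  -0.0004  0.0003] f(F,L,Z) [ 0.24 -0.81  0.28] [ 0.06  0.25 -0.  ]
```

step_arm(
  deltas=[
    [[0.7,0.7,0],[0,0,0],1],
  ],
)

```text
time: 6.5
ee_pos: [0.4691, -0.274, 0.1757]
tool_rot: [1.573, 0.786, -0.042]
ft_force: [0.6, 1.1, -0.8]
opening: -0.003
```

step_arm(
  deltas=[
    [[0.7,0.7,0],[0,0,0],1],
  ],
)

```text
time: 6.6
ee_pos: [0.4701, -0.2741, 0.1757]
tool_rot: [1.573, 0.786, -0.042]
ft_force: [0.1, -0.3, -0.4]
opening: 0.002
```

step_arm(
  deltas=[
    [[0.7,0.7,0],[0,0,0],1],
  ],
)

```text
time: 6.7
ee_pos: [0.471, -0.2741, 0.1757]
tool_rot: [1.573, 0.786, -0.042]
ft_force: [-2.9, 0.2, 2.5]
opening: -0.001
```

step_arm(
  deltas=[
    [[0.5,0.5,0],[0,0,0],1],
  ],
)

```text
time: 6.8
ee_pos: [0.4717, -0.2742, 0.1757]
tool_rot: [1.573, 0.786, -0.042]
ft_force: [-3.9, -0.1, 0.9]
opening: 0.002
```

```bash
python3 st.py; python3 - <<'E'
from h import *
for n,(a,b) in {"scene":(205,90),"top":(200,100)}.items():
  im=viewer.get_image(n)[b:b+150,a:a+200,::-1]
  cv2.imwrite(f"pics/{n}_touch.png",cv2.resize(im,None,fx=4,fy=4,interpolation=cv2.INTER_CUBIC))
E
```

```text
6.8 P [ 0.4717 -0.2742  0.1757] corner u,z mm [  5.1 175.7] y 4.2 roterr [-0.0022 -0.0003  0.0005] f(F,L,Z) [-3.87 -0.25  0.94] [-0.07  0.58  0.  ]
```

View pics/scene_touch.png

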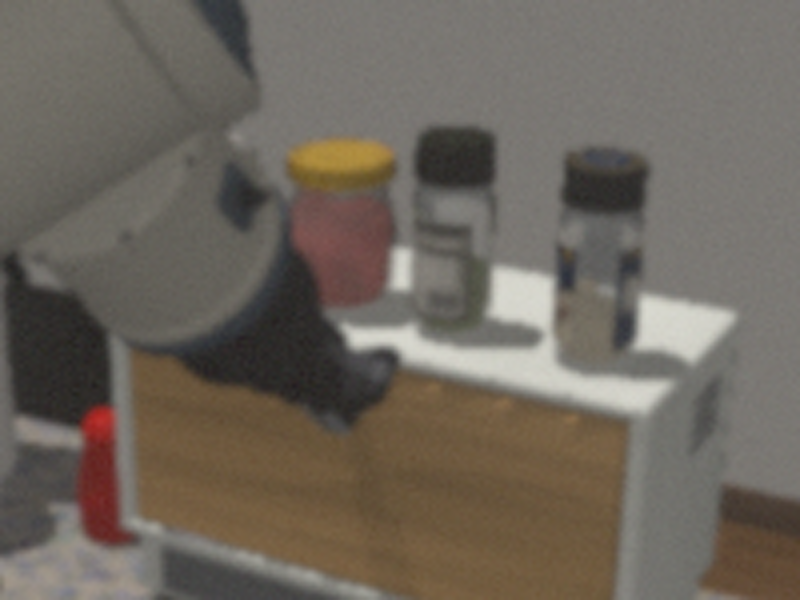

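View pics/top_touch.png

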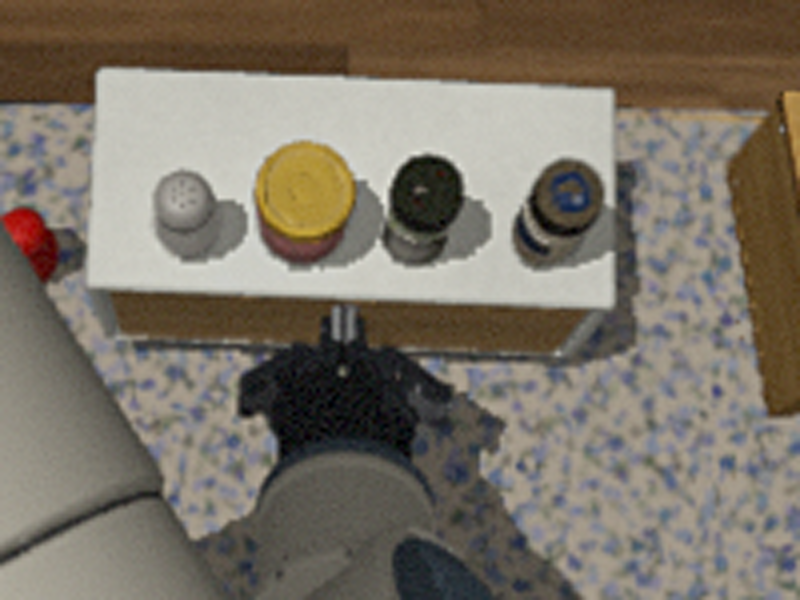

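step_arm(
  deltas=[
    [[0.7,0.7,0],[0,0,0],1],
  ],
)

```text
time: 7.0
ee_pos: [0.4726, -0.2742, 0.1757]
tool_rot: [1.573, 0.786, -0.042]
ft_force: [-5.0, -0.2, 0.8]
opening: -0.001
```

step_arm(
  deltas=[
    [[0.7,0.7,0],[0,0,0],1],
  ],
)

```text
time: 7.1
ee_pos: [0.4736, -0.2742, 0.1757]
tool_rot: [1.573, 0.786, -0.042]
ft_force: [-4.6, 0.2, 1.5]
opening: 0.003
```

step_arm(
  deltas=[
    [[0.5,0.5,0],[0,0,0],1],
  ],
)

```text
time: 7.2
ee_pos: [0.4744, -0.2743, 0.1757]
tool_rot: [1.573, 0.786, -0.042]
ft_force: [-5.2, 0.4, 0.9]
opening: 0.0
```

step_arm(
  deltas=[
    [[0.4,0.4,0],[0,0,0],1],
  ],
)

```text
time: 7.3
ee_pos: [0.4749, -0.2743, 0.1756]
tool_rot: [1.573, 0.786, -0.042]
ft_force: [-4.4, 0.2, 0.0]
opening: 0.002
```

step_arm(
  deltas=[
    [[0.4,0.4,0],[0,0,0],1],
  ],
)

```text
time: 7.4
ee_pos: [0.4755, -0.2743, 0.1756]
tool_rot: [1.573, 0.786, -0.042]
ft_force: [-4.6, -0.2, -0.4]
opening: 0.0
```

step_arm(
  deltas=[
    [[0.4,0.4,0],[0,0,0],1],
  ],
)

```text
time: 7.5
ee_pos: [0.476, -0.2743, 0.1756]
tool_rot: [1.573, 0.786, -0.042]
ft_force: [-4.7, 0.5, 0.1]
opening: -0.001
```

```bash
python3 st.py; python3 - <<'E'
from kin import *
ph=np.radians(45)
off=np.array([.004,0])  # contact occurs at corner u=+4mm
prev=None
for th in np.r_[-.045,np.arange(0,1.7,.1)]:
    c=np.array(flapcorner(th,ph)); print(round(th,2),np.round((c+off)*1000,1))
E
```

```text
7.5 P [ 0.476  -0.2743  0.1756] corner u,z mm [  9.5 175.6] y 4.3 roterr [-0.0021 -0.0005  0.0005] f(F,L,Z) [-4.76  0.32  0.11] [0.06 1.03 0.05]
-0.04 [  9.1 175.9]
0.0 [  4. 176.]
0.1 [ -7.4 175.4]
0.2 [-18.6 173.7]
0.3 [-29.7 170.9]
0.4 [-40.4 167. ]
0.5 [-50.7 162. ]
0.6 [-60.4 156.1]
0.7 [-69.4 149.2]
0.8 [-78.  141.2]
0.9 [-86.8 131.2]
1.0 [-94.6 120.3]
1.1 [-101.3  108.6]
1.2 [-106.8   96.4]
1.3 [-111.    83.7]
1.4 [-113.9   70.6]
1.5 [-115.5   57.3]
1.6 [-115.8   43.9]
```

step_arm(
  deltas=[
    [[-1.4,-1.4,0],[0,0,0],1],
    [[-2.8,-2.8,0],[0,0,0],1],
    [[-4.2,-4.2,0],[0,0,0],1],
    [[-5.6,-5.6,0],[0,0,0],1],
    [[-7,-7,0],[0,0,0],1],
  ],
)

```text
time: 8.0
ee_pos: [0.466, -0.274, 0.1757]
tool_rot: [1.573, 0.786, -0.042]
ft_force: [-2.8, 0.4, -1.9]
opening: -0.003
```

```bash
python3 st.py
```

```text
8.0 P [ 0.466  -0.274   0.1757] corner u,z mm [ -0.6 175.7] y 4.2 roterr [-0.0021 -0.0004  0.0004] f(F,L,Z) [-2.77  0.32 -1.9 ] [0.01 0.9  0.01]
```

```bash
cat > nxt.py <<'E'
import sys
from kin import *
th0,dth,n=map(float,sys.argv[1:4]); ph=np.radians(45); off=np.array([.004,0]); s0=float(sys.argv[4]) if len(sys.argv)>4 else .02
P,Rm=pose(); c,y=corner_of(P,ph)
print([[ (lambda d:[round(float((d[0]-d[1])*707),1),round(float((d[0]+d[1])*707),1)])(np.array(flapcorner(th0+dth*k,ph,s0))+off-c), round(th0+dth*k,3)] for k in range(1,int(n)+1)])
E
python3 nxt.py .04 .03 5
```

```text
[[[-2.4, -2.3], 0.07], [[-4.6, -5.0], 0.1], [[-6.7, -7.6], 0.13], [[-8.8, -10.4], 0.16], [[-10.7, -13.2], 0.19]]
```

step_arm(
  deltas=[
    [[-2.4,-2.3,0],[0,0,0],1],
    [[-4.6,-5,0],[0,0,0],1],
    [[-6.7,-7.6,0],[0,0,0],1],
    [[-8.8,-10.4,0],[0,0,0],1],
    [[-10.7,-13.2,0],[0,0,0],1],
  ],
)

```text
time: 8.5
ee_pos: [0.449, -0.2733, 0.174]
tool_rot: [1.573, 0.786, -0.043]
ft_force: [-2.4, -1.4, -1.2]
opening: -0.005
```

```bash
python3 st.py; python3 nxt.py .19 .035 5
```

```text
8.5 P [ 0.449  -0.2733  0.174 ] corner u,z mm [-17.6 174. ] y 4.1 roterr [-0.002  -0.0001  0.0001] f(F,L,Z) [-2.32 -1.5  -1.17] [-0.01  0.79 -0.08]
[[[-2.1, -3.4], 0.225], [[-4.2, -6.8], 0.26], [[-6.1, -10.3], 0.295], [[-7.9, -13.8], 0.33], [[-9.6, -17.4], 0.365]]
```

step_arm(
  deltas=[
    [[-2.1,-3.4,0],[0,0,0],1],
    [[-4.2,-6.8,0],[0,0,0],1],
    [[-6.1,-10.3,-1],[0,0,0],1],
    [[-7.9,-13.8,-1],[0,0,0],1],
    [[-9.6,-17.4,-2],[0,0,0],1],
  ],
)

```text
time: 9.0
ee_pos: [0.4301, -0.2704, 0.1684]
tool_rot: [1.573, 0.785, -0.042]
ft_force: [0.7, 0.4, 1.2]
opening: -0.003
```

```bash
python3 st.py; python3 nxt.py .365 .035 5;python3 - <<'E'
from h import *
for n,(a,b) in {"scene":(205,90)}.items():
  im=viewer.get_image(n)[b:b+150,a:a+200,::-1]
  cv2.imwrite(f"pics/{n}_f1.png",cv2.resize(im,None,fx=4,fy=4,interpolation=cv2.INTER_CUBIC))
E
```

```text
9.0 P [ 0.4301 -0.2704  0.1684] corner u,z mm [-36.6 168.4] y 6.2 roterr [-0.0019 -0.0003  0.0001] f(F,L,Z) [0.68 0.38 1.24] [-0.02  0.44 -0.06]
[[[-1.6, -3.7], 0.4], [[-3.1, -7.4], 0.435], [[-4.4, -11.2], 0.47], [[-5.6, -15.0], 0.505], [[-6.6, -18.8], 0.54]]
```

View pics/scene_f1.png

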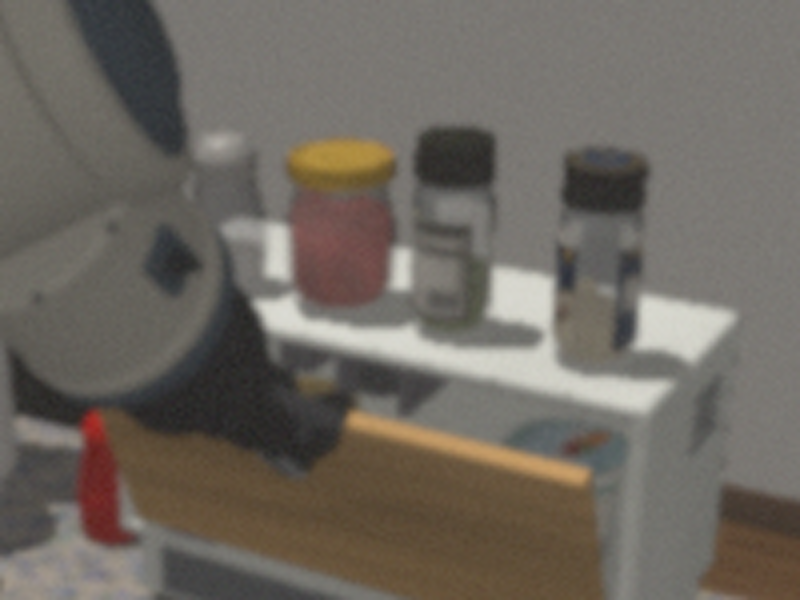

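step_arm(
  deltas=[
    [[-1.6,-3.7,0],[0,0,0],1],
    [[-3.1,-7.4,-1],[0,0,0],1],
    [[-4.4,-11.2,-1],[0,0,0],1],
    [[-5.6,-15,-2],[0,0,0],1],
    [[-6.6,-18.8,-2],[0,0,0],1],
  ],
)

```text
time: 9.55
ee_pos: [0.4121, -0.2674, 0.1597]
tool_rot: [1.573, 0.786, -0.042]
ft_force: [-1.5, -1.1, -0.4]
opening: 0.003
```

```bash
python3 st.py; python3 nxt.py .54 .035 5
```

```text
9.55 P [ 0.4121 -0.2674  0.1597] corner u,z mm [-54.7 159.7] y 8.4 roterr [-0.0021 -0.0004  0.0003] f(F,L,Z) [-1.41 -1.2  -0.42] [-0.04  0.49 -0.02]
[[[-0.9, -3.8], 0.575], [[-1.7, -7.7], 0.61], [[-2.3, -11.6], 0.645], [[-2.8, -15.6], 0.68], [[-3.2, -19.6], 0.715]]
```

step_arm(
  deltas=[
    [[-0.7,-3.8,0],[0,0,0],1],
    [[-1.2,-7.7,-1],[0,0,0],1],
    [[-1.5,-11.6,-1],[0,0,0],1],
    [[-1.7,-15.6,-2],[0,0,0],1],
    [[-1.8,-19.6,-2],[0,0,0],1],
  ],
)

```text
time: 10.05
ee_pos: [0.3972, -0.2648, 0.147]
tool_rot: [1.573, 0.786, -0.042]
ft_force: [-1.3, 0.3, 0.1]
opening: -0.0
```

```bash
python3 st.py; python3 nxt.py .715 .035 5 .0225
```

```text
10.05 P [ 0.3972 -0.2648  0.147 ] corner u,z mm [-69.7 147. ] y 10.4 roterr [-0.0021 -0.0004  0.0003] f(F,L,Z) [-1.29  0.26  0.1 ] [-0.01  0.49 -0.03]
[[[0.8, -4.0], 0.75], [[0.8, -7.9], 0.785], [[0.8, -12.6], 0.82], [[1.1, -17.3], 0.855], [[1.5, -22.0], 0.89]]
```

step_arm(
  deltas=[
    [[0.5,-4,0],[0,0,0],1],
    [[0.8,-8,-1],[0,0,0],1],
    [[1,-12.6,-1],[0,0,0],1],
    [[1.3,-17.3,-2],[0,0,0],1],
    [[1.7,-22,-2],[0,0,0],1],
  ],
)

```text
time: 10.55
ee_pos: [0.3829, -0.2622, 0.1302]
tool_rot: [1.573, 0.786, -0.042]
ft_force: [-1.7, -0.5, -1.2]
opening: 0.002
```

```bash
python3 st.py; python3 nxt.py .89 .035 5 .0225;python3 - <<'E'
from h import *
for n,(a,b) in {"scene":(185,110)}.items():
  im=viewer.get_image(n)[b:b+150,a:a+200,::-1]
  cv2.imwrite(f"pics/{n}_f2.png",cv2.resize(im,None,fx=4,fy=4,interpolation=cv2.INTER_CUBIC))
E
```

```text
10.55 P [ 0.3829 -0.2622  0.1302] corner u,z mm [-84.1 130.2] y 12.4 roterr [-0.002  -0.0003  0.0003] f(F,L,Z) [-1.72 -0.55 -1.22] [-0.03  0.54  0.  ]
[[[0.3, -4.6], 0.925], [[1.1, -9.2], 0.96], [[1.9, -13.8], 0.995], [[3.0, -18.4], 1.03], [[4.2, -22.9], 1.065]]
```

View pics/scene_f2.png

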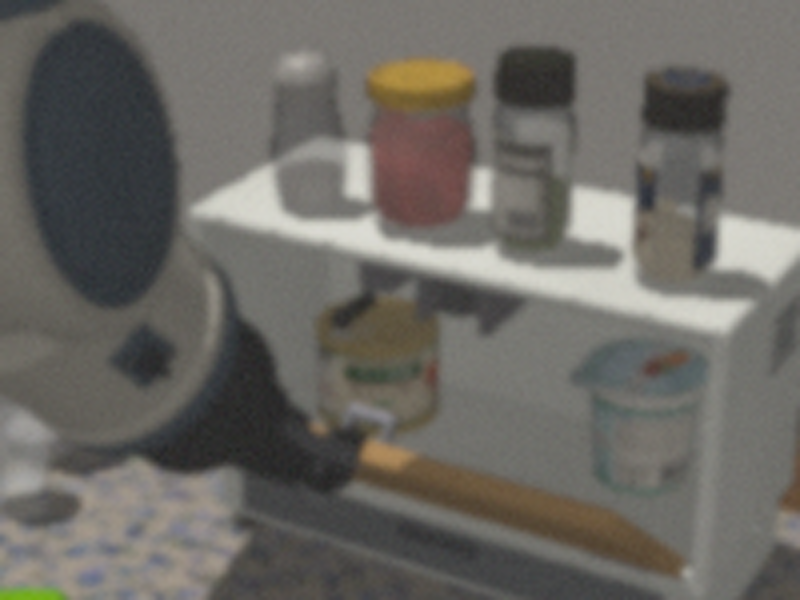

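```bash
python3 - <<'E'
from kin import *
for th in (.7,.8,.89,1.0,1.1,1.2,1.3):
    o=HX+F*(-.134*np.sin(th))+Z*(.134*np.cos(th)); i=o+.012*(F*np.cos(th)+Z*np.sin(th))
    print(th,[((proj("scene",[q-Lt*.147,q+Lt*.147])-[185,110])*4).round(0).tolist() for q in(o,i)])
print(((proj("scene",[HX-Lt*.147])-[185,110])*4))
E
```

```text
0.7 [[[625.0, 489.0], [112.0, 342.0]], [[634.0, 465.0], [121.0, 322.0]]]
0.8 [[[614.0, 517.0], [101.0, 364.0]], [[623.0, 491.0], [110.0, 344.0]]]
0.89 [[[606.0, 542.0], [93.0, 385.0]], [[614.0, 516.0], [101.0, 364.0]]]
1.0 [[[596.0, 574.0], [84.0, 412.0]], [[603.0, 548.0], [91.0, 390.0]]]
1.1 [[[588.0, 603.0], [78.0, 436.0]], [[595.0, 577.0], [83.0, 414.0]]]
1.2 [[[582.0, 632.0], [73.0, 461.0]], [[587.0, 606.0], [77.0, 439.0]]]
1.3 [[[576.0, 660.0], [70.0, 485.0]], [[581.0, 635.0], [72.0, 464.0]]]
[[681.77389378 585.06602152]]
```

step_arm(
  deltas=[
    [[0.3,-4.6,0],[0,0,0],1],
    [[1.1,-9.2,-1],[0,0,0],1],
    [[1.9,-13.8,-1],[0,0,0],1],
    [[3,-18.4,-2],[0,0,0],1],
    [[4.2,-22.9,-2],[0,0,0],1],
  ],
)

```text
time: 11.1
ee_pos: [0.3699, -0.2597, 0.1111]
tool_rot: [1.573, 0.786, -0.043]
ft_force: [-1.9, -0.3, -1.1]
opening: -0.0
```

```bash
python3 st.py; python3 nxt.py 1.065 .035 5 .0225
```

```text
11.1 P [ 0.3699 -0.2597  0.1111] corner u,z mm [-97.2 111.1] y 14.3 roterr [-0.0019 -0.      0.0002] f(F,L,Z) [-1.84 -0.4  -1.12] [-0.05  0.61 -0.03]
[[[1.4, -4.6], 1.1], [[2.9, -9.1], 1.135], [[4.6, -13.4], 1.17], [[6.4, -17.7], 1.205], [[8.4, -22.0], 1.24]]
```

step_arm(
  deltas=[
    [[1.4,-4.6,0],[0,0,0],1],
    [[2.9,-9.1,-1],[0,0,0],1],
    [[4.6,-13.4,-1],[0,0,0],1],
    [[6.4,-17.7,-2],[0,0,0],1],
    [[8.4,-22,-2],[0,0,0],1],
  ],
)

```text
time: 11.6
ee_pos: [0.3604, -0.2574, 0.0896]
tool_rot: [1.573, 0.786, -0.043]
ft_force: [-2.6, -1.6, -1.3]
opening: -0.003
```

```bash
python3 st.py; python3 nxt.py 1.24 .035 5 .0225;python3 - <<'E'
from h import *
for n,(a,b) in {"scene":(185,140),"top":(190,120)}.items():
  im=viewer.get_image(n)[b:b+150,a:a+200,::-1]
  cv2.imwrite(f"pics/{n}_f3.png",cv2.resize(im,None,fx=4,fy=4,interpolation=cv2.INTER_CUBIC))
E
```

```text
11.6 P [ 0.3604 -0.2574  0.0896] corner u,z mm [-106.8   89.6] y 16.2 roterr [-0.0019  0.0002  0.0003] f(F,L,Z) [-2.52 -1.75 -1.28] [-0.1   0.54 -0.09]
[[[2.1, -4.2], 1.275], [[4.4, -8.3], 1.31], [[6.8, -12.3], 1.345], [[9.4, -16.2], 1.38], [[12.1, -20.0], 1.415]]
```

View pics/scene_f3.png

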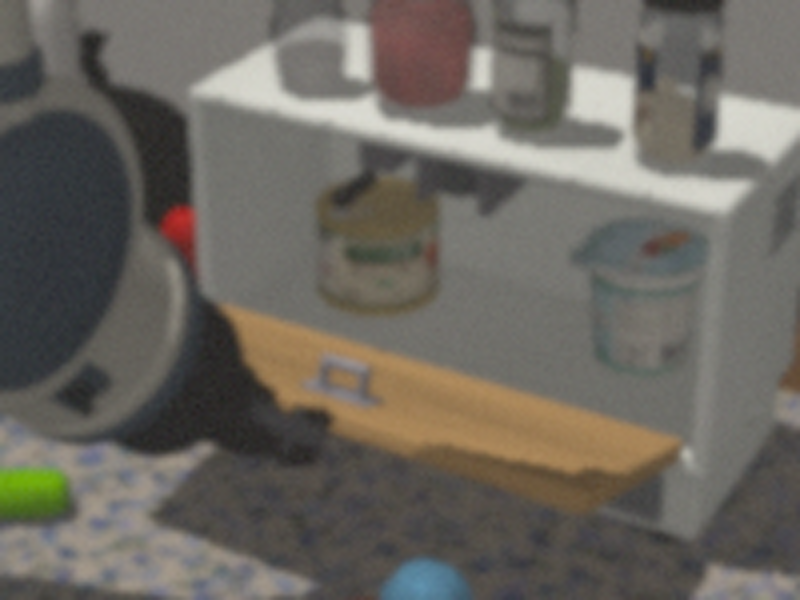

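View pics/top_f3.png

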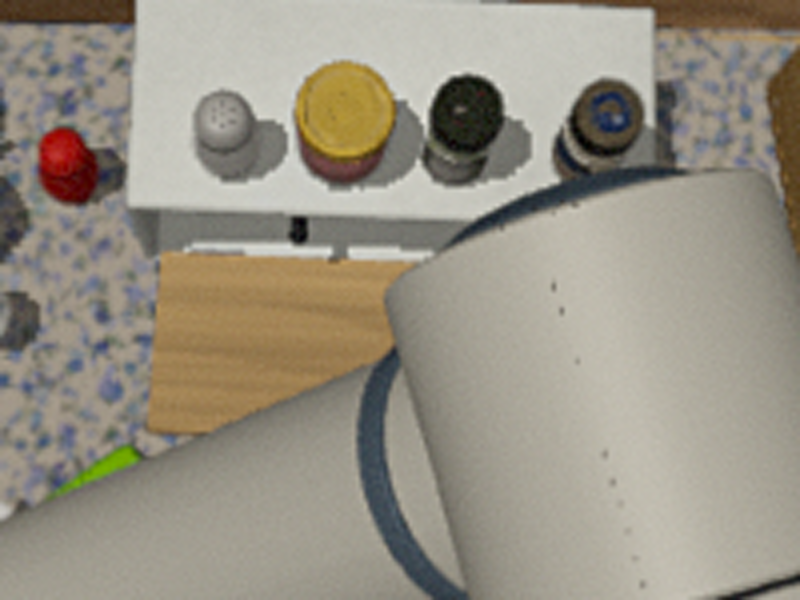

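step_arm(
  deltas=[
    [[2.1,-4.2,-1],[0,0,0],1],
    [[4.4,-8.3,-2],[0,0,0],1],
    [[6.8,-12.3,-3],[0,0,0],1],
    [[9.4,-16.2,-4],[0,0,0],1],
    [[12.1,-20,-5],[0,0,0],1],
  ],
)

```text
time: 12.2
ee_pos: [0.3552, -0.2522, 0.0671]
tool_rot: [1.572, 0.785, -0.043]
ft_force: [-1.1, -1.3, -1.1]
opening: 0.0
```

```bash
python3 st.py; python3 nxt.py 1.415 .025 5 .0225;python3 - <<'E'
from h import *
for n,(a,b) in {"scene":(185,150)}.items():
  im=viewer.get_image(n)[b:b+150,a:a+200,::-1]
  cv2.imwrite(f"pics/{n}_f4.png",cv2.resize(im,None,fx=4,fy=4,interpolation=cv2.INTER_CUBIC))
E
```

```text
12.2 P [ 0.3552 -0.2522  0.0671] corner u,z mm [-112.2   67.1] y 21.2 roterr [-0.0018  0.0003  0.0001] f(F,L,Z) [-1.04 -1.32 -1.15] [-0.11  0.57 -0.16]
[[[2.0, -3.0], 1.44], [[4.1, -5.7], 1.465], [[6.2, -8.2], 1.49], [[8.4, -10.8], 1.515], [[10.7, -13.2], 1.54]]
```

View pics/scene_f4.png

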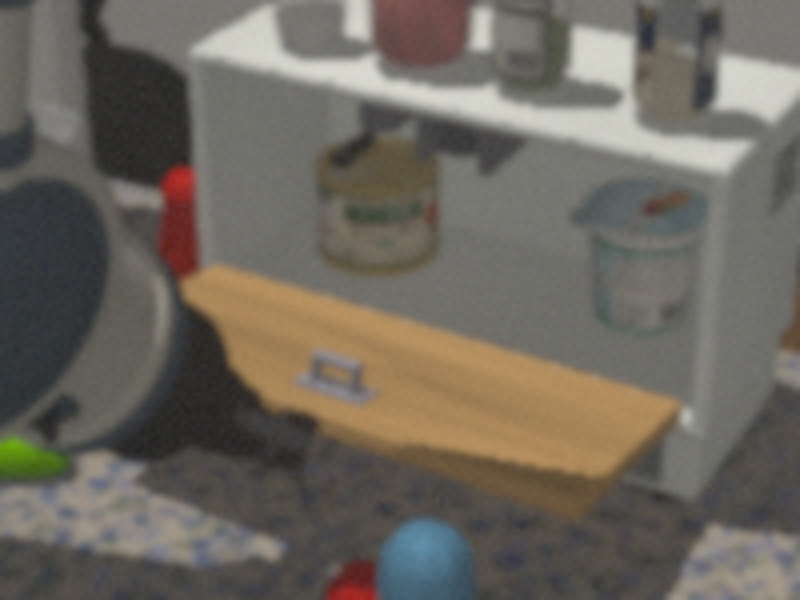

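step_arm(
  deltas=[
    [[2,-3,0],[0,0,0],1],
    [[4.1,-5.7,0],[0,0,0],1],
    [[6.2,-8.2,0],[0,0,0],1],
    [[8.4,-10.8,0],[0,0,0],1],
    [[10.7,-13.2,0],[0,0,0],1],
  ],
)

```text
time: 12.75
ee_pos: [0.3534, -0.2518, 0.05]
tool_rot: [1.573, 0.786, -0.043]
ft_force: [-1.2, -0.1, -2.5]
opening: -0.005
```

```bash
python3 st.py; python3 nxt.py 1.54 .025 5 .0225;python3 - <<'E'
from kin import *
for n,(a,b) in {"scene":(185,150)}.items():
  im=cv2.resize(viewer.get_image(n)[:,:,::-1],None,fx=4,fy=4,interpolation=cv2.INTER_CUBIC)
  for th,col in((1.5,(0,255,255)),(1.571,(0,255,0))):
    o=HX+F*(-.134*np.sin(th))+Z*(.134*np.cos(th)); i=o+.012*(F*np.cos(th)+Z*np.sin(th))
    cv2.polylines(im,[np.int32(4*(proj(n,[o+Lt*.147,o-Lt*.147,i-Lt*.147,i+Lt*.147])+.5))],True,col,1)
  cv2.imwrite(f"pics/{n}_f5.png",im[b*4:b*4+600,a*4:a*4+800])
E
```

```text
12.75 P [ 0.3534 -0.2518  0.05  ] corner u,z mm [-114.   50.] y 21.5 roterr [-0.002  -0.0003  0.0002] f(F,L,Z) [-1.19 -0.19 -2.51] [-0.03  0.62 -0.06]
[[[2.2, -2.3], 1.565], [[4.6, -4.6], 1.59], [[7.0, -6.9], 1.615], [[9.5, -9.1], 1.64], [[12.1, -11.3], 1.665]]
```

View pics/scene_f5.png

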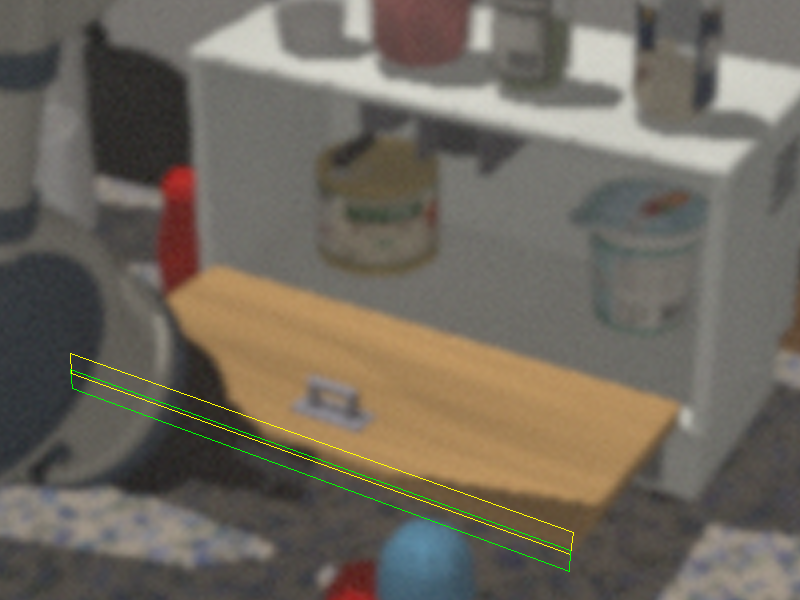

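step_arm(
  deltas=[
    [[2.2,-2.2,0],[0,0,0],1],
    [[4.2,-4.2,0],[0,0,0],1],
    [[6.2,-6.2,0],[0,0,0],1],
    [[8,-8,0],[0,0,0],1],
    [[9.5,-9.5,0],[0,0,0],1],
  ],
)

```text
time: 13.3
ee_pos: [0.3534, -0.2517, 0.0366]
tool_rot: [1.573, 0.786, -0.042]
ft_force: [-0.3, -0.4, 0.2]
opening: 0.001
```

```bash
cat > sh.py <<'E'
import sys
from kin import *
for n,(a,b) in {"scene":(185,150)}.items():
  im=cv2.resize(viewer.get_image(n)[:,:,::-1],None,fx=4,fy=4,interpolation=cv2.INTER_CUBIC)
  for th,col in((1.571,(0,255,0)),):
    o=HX+F*(.004-.134*np.sin(th))+Z*(.134*np.cos(th)); i=o+.012*(F*np.cos(th)+Z*np.sin(th))
    cv2.polylines(im,[np.int32(4*(proj(n,[o+Lt*.147,o-Lt*.147,i-Lt*.147,i+Lt*.147])+.5))],True,col,1)
  cv2.imwrite(f"pics/{n}_{sys.argv[1]}.png",im[b*4:b*4+600,a*4:a*4+800])
E
python3 st.py; python3 sh.py f6
```

```text
13.3 P [ 0.3534 -0.2517  0.0366] corner u,z mm [-114.    36.6] y 21.6 roterr [-0.0021 -0.0005  0.0002] f(F,L,Z) [-0.26 -0.38  0.18] [0.01 0.32 0.02]
```

View pics/scene_f6.png

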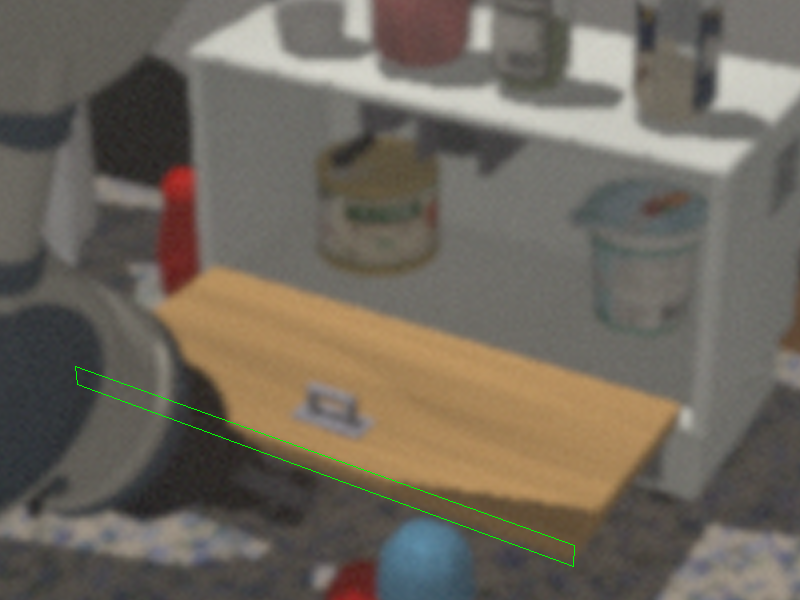

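```bash
python3 - <<'E'
from kin import *
im=viewer.get_image("scene")[:,:,::-1]; a,b=290,225
im=cv2.resize(im[b:b+75,a:a+90],None,fx=8,fy=8,interpolation=cv2.INTER_CUBIC)
for th,col in((1.4,(255,0,255)),(1.5,(0,255,255)),(1.571,(0,255,0))):
    o=HX+F*(.00-.134*np.sin(th))+Z*(.134*np.cos(th)); w=.012*(F*np.cos(th)+Z*np.sin(th))
    pts=[HX-Lt*.147,o-Lt*.147,o+w-Lt*.147,HX+w-Lt*.147]
    cv2.polylines(im,[np.int32(8*(proj("scene",pts)-[a,b]+.5))],True,col,1)
cv2.imwrite("pics/z1.png",im)
im=viewer.get_image("top")[:,:,::-1]; a,b=190,130
cv2.imwrite("pics/z2.png",cv2.resize(im[b:b+150,a:a+200],None,fx=4,fy=4,interpolation=cv2.INTER_CUBIC))
E
```

```text
(no output)
```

View pics/z1.png

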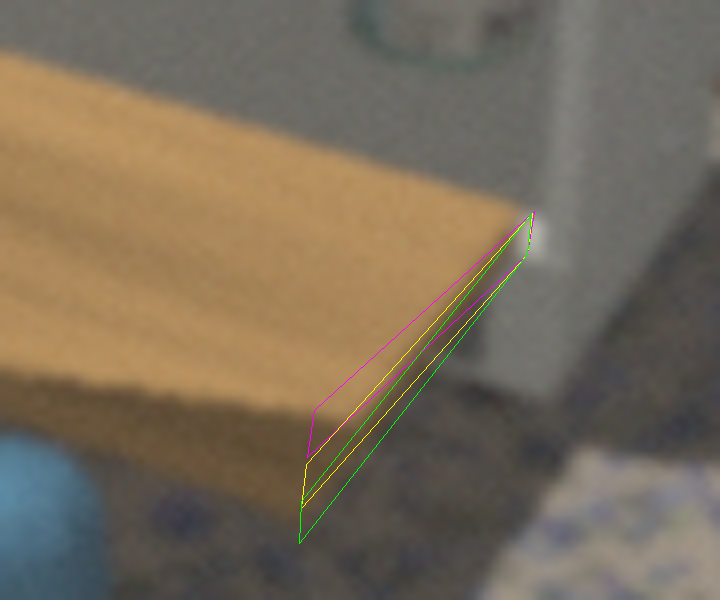

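View pics/z2.png

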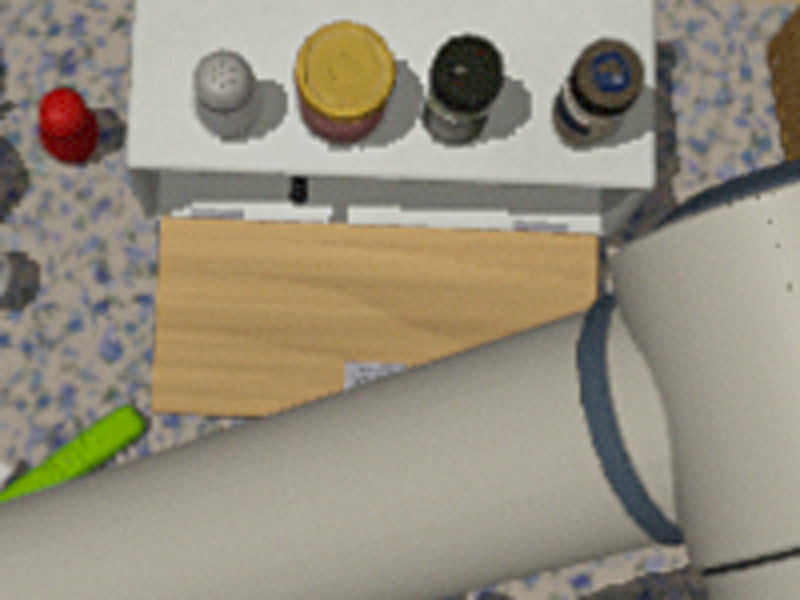

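step_arm(
  deltas=[
    [[1.5,-1.5,0],[0,0,0],1],
    [[3,-3,0],[0,0,0],1],
    [[3,-3,0],[0,0,0],1],
  ],
)

```text
time: 13.75
ee_pos: [0.3534, -0.2518, 0.0324]
tool_rot: [1.573, 0.786, -0.042]
ft_force: [-0.4, 0.1, 0.2]
opening: 0.002
```

```bash
python3 st.py;  python3 - <<'E'
from kin import *
im=viewer.get_image("scene")[:,:,::-1]; a,b=290,225
im=cv2.resize(im[b:b+75,a:a+90],None,fx=8,fy=8,interpolation=cv2.INTER_CUBIC)
old=cv2.imread("pics/z1.png"); print(np.abs(im.astype(int)-old)[250:520,:280].mean())
cv2.imwrite("pics/z3.png",im)
E
```

```text
13.75 P [ 0.3534 -0.2518  0.0324] corner u,z mm [-114.    32.4] y 21.5 roterr [-0.0022 -0.0004  0.0003] f(F,L,Z) [-0.41  0.1   0.16] [0.03 0.36 0.04]
1.7047486772486773
```

View pics/z3.png

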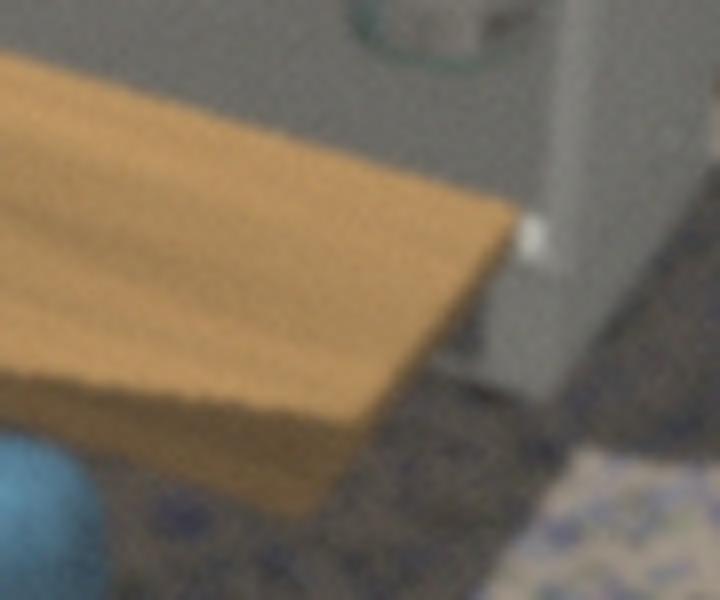

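```bash
python3 - <<'E'
from kin import *
s=readout.state(); P,Rm=pose(s); q=np.array(s["joint_pos"]); print(q.round(2))
for d in ([-40,-6,0],[-80,-8,0],[-120,-8,0],[-150,-8,0]): 
    Pt=P+Rm@np.array(d)/1000; q,e=ik(Pt,Rm,q); print(d,Pt.round(3),q.round(2),"%.0e"%e)
E
```

```text
[-1.32  0.97  2.47  2.11  0.91 -1.94]
[-40, -6, 0] [ 0.321 -0.25   0.057] [-1.44  0.91  2.51  2.    0.87 -1.94] 1e-10
[-80, -8, 0] [ 0.291 -0.249  0.083] [-1.56  0.82  2.53  1.83  0.82 -1.86] 2e-15
[-120, -8, 0] [ 0.263 -0.248  0.112] [-1.68  0.7   2.53  1.59  0.78 -1.69] 1e-15
[-150, -8, 0] [ 0.242 -0.247  0.133] [-1.77  0.6   2.51  1.38  0.79 -1.52] 8e-10
```

step_arm(
  deltas=[
    [[-10,-3,0],[0,0,0],1],
    [[-25,-6,0],[0,0,0],1],
    [[-45,-8,0],[0,0,0],1],
    [[-65,-8,0],[0,0,0],1],
    [[-85,-8,0],[0,0,0],1],
  ],
)

```text
time: 14.3
ee_pos: [0.2871, -0.2486, 0.0874]
tool_rot: [1.574, 0.786, -0.042]
ft_force: [0.5, -0.1, 0.6]
opening: 0.001
```

step_arm(
  deltas=[
    [[-20,5,0],[0,0,0],1],
    [[-40,20,0],[0,0,0],1],
    [[-60,40,0],[0,0,0],1],
    [[-60,40,0],[0,0,0],1],
  ],
)

```text
time: 14.7
ee_pos: [0.2734, -0.2485, 0.1598]
tool_rot: [1.568, 0.786, -0.047]
ft_force: [-0.0, 0.4, -1.2]
opening: 0.001
```

```bash
python3 st.py; python3 sh.py f7; python3 - <<'E'
from h import *
im=viewer.get_image("top")[:,:,::-1]; a,b=190,110
cv2.imwrite("pics/top_f7.png",cv2.resize(im[b:b+150,a:a+200],None,fx=4,fy=4,interpolation=cv2.INTER_CUBIC))
im=viewer.get_image("scene")[:,:,::-1];cv2.imwrite("pics/scene_full.png",im)
E
```

```text
14.7 P [ 0.2734 -0.2485  0.1598] corner u,z mm [-194.1  159.8] y 21.4 roterr [-0.0002  0.0027  0.0005] f(F,L,Z) [-0.06  0.44 -1.24] [-0.02  0.36 -0.04]
```

View pics/scene_f7.png

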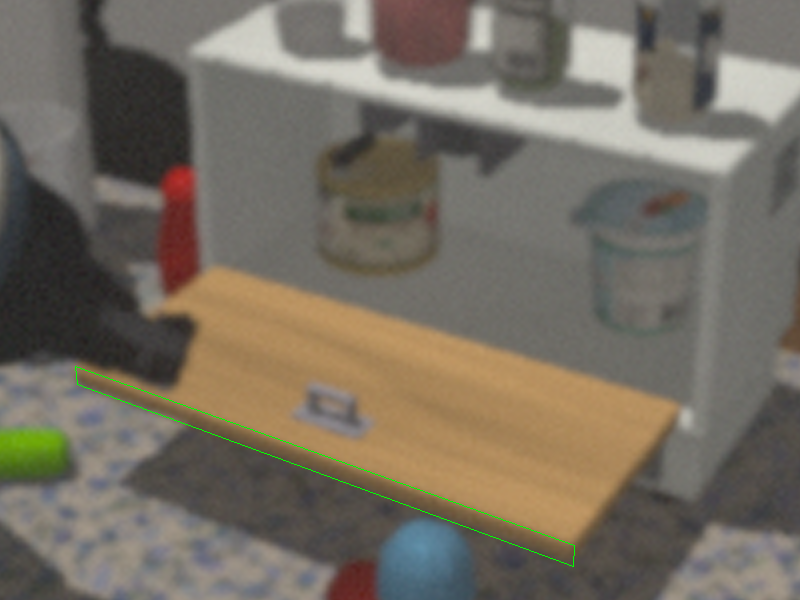

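View pics/top_f7.png

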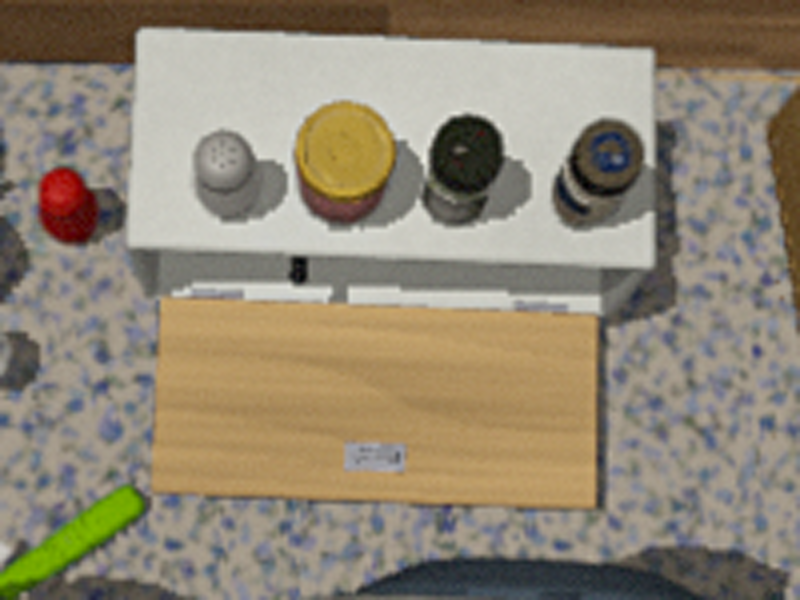

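View pics/scene_full.png

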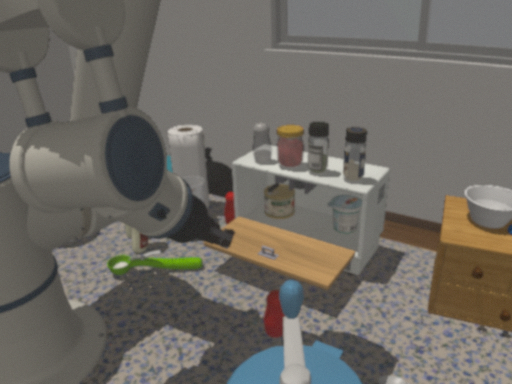

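step_arm(
  deltas=[
    [[0,0,0],[0,0,0],1],
    [[0,0,0],[0,0,0],1],
  ],
)

```text
time: 15.05
ee_pos: [0.2737, -0.2481, 0.157]
tool_rot: [1.576, 0.786, -0.04]
ft_force: [0.2, -0.0, -0.6]
opening: 0.0
```

```bash
python3 st.py; python3 -c "
from workcell import sign_off
print(sign_off())"
```

```text
15.05 P [ 0.2737 -0.2481  0.157 ] corner u,z mm [-193.8  157. ] y 21.8 roterr [-0.0035 -0.0022  0.0001] f(F,L,Z) [ 0.25 -0.03 -0.63] [0.02 0.31 0.02]
the job is handed in; nothing more can be done
None
```

The bin is open and the flap lies level at its stop. I handed the job in at about 15 s of the 40 s allowed.

- **Push:** With the fingers closed, I pushed the steel disc in by about 5.5 mm, roughly -0.048 rad. The force was about 5 N, and I stopped short of the firm stop. There was no clear click in the force reading. I took the latch as released because the flap kept pressing on the fingers past the shut position.
- **Lowering:** The flap stayed on the fingers all the way down. The lip moved at about 4 cm/s and the measured force stayed at or below about 3 N. At the bottom the force fell to zero, and lowering the fingers another 4 mm changed nothing. I then backed the gripper off clear of the lip.

**Last checks:**
- The lip edge in the scene picture matches the drawn outline of a level flap.
- The four jars and both red look-alike shakers showed no visible movement in the pictures.
- The wrist force was down to noise, about 0.6 N.

**Disagreements:** First contact came about 4 mm deeper than the camera fit predicted, so I shifted the lowering path by that amount. In the last stretch the flap looked about 0.1 rad less open than planned, partly because the arm's shadow hid the edge. The final picture without the shadow showed it level.

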